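# Rebuild a broken paving stone by finding the foot it fits

## Robot

A 6-joint arm with a two-finger parallel gripper is mounted at the origin on the work surface. World frame = base frame: x ahead of the robot, y to its left, z up, the work surface at z = 0. Lengths are in m, angles in degrees, forces in N, time in s.
With the tool pointing down it reaches from about 0.4 to 0.825 m from the base axis. Payload 7 kg.
Tool frame: the origin (TCP) lies at the very end of the fingers, on their centre line; the grasp point (between the pads) lies 19 mm behind it; y points along the fingers, x is the direction in which the jaws open and shut, and the axes are right-handed (so a half turn about y gives the same grasp; the last joint's range is limited). The gripper opens to 88 mm and grips with 3 to 60 N. Pads are 19 mm wide; open, the fingers measure 130 mm over their backs; the gripper's body (78 mm by 193 mm) begins 47 mm behind the grasp point.
Start: joints at [-52.706, 20.546, 0.682, 0, -70.136, -16.507], TCP at [0.24, -0.631, 0.191] pointing down, gripper open.
Joint ranges: [-176.03, 176.03], [-82.01, 121.73], [-58.28, 71.71], [-173.87, 95.51], [-174.79, -0.11], [-173.66, 173.66]. Speed limits (degrees/s): [136.94, 136.94, 172.46, 180, 180, 180].

## Interface

Orientations are given as [roll, pitch, yaw] about the fixed x, y, z axes, in that order (R = Rz(yaw) Ry(pitch) Rx(roll)).
In Python, from plant import ctrl gives the robot as it stands.
- The arm moves only by the shell command python3 -m crank 'ROWS'. ROWS is JSON, a list that holds one entry, the list of rows, each a list of 5 numbers: the closure, from -1 (fully open) to 1 (shut), then the shift along the tool's x, y, z in mm, then the turn about the tool's y in rad. In form: [[[claw, x, y, z, turn], ...]]. A call has 1 to 12 rows; each row is the pose to reach, as a shift and turn from the pose commanded when the call began, along the tool's axes at that moment; what a row does not reach only later rows make up. A row lasts 1/8 s, in which the tool goes at most 62.5 mm and 10.7 degrees, less where a joint would pass 70% of its speed; a pose out of reach is approached as far as the arm can. A call with a gripper value outside its range is refused whole. The fingers move at their own pace and stop on an object; the grip force is fixed at half the most. Time passes only in rows, so rows that repeat a pose let the fingers close. It gives the time, the measured TCP pose, the force and the opening at its end, in the units of the state.
- ctrl.get_obs(): the state, without advancing time (a new reading comes with each control period).
- ctrl.snapshot(name): name is "scene" or "top" or "wrist"; returns the picture (480x640x3 uint8, red, green, blue); there is no depth.
- ctrl.camera_model(name): a dict with "fx", "fy", "cx", "cy" (pixels), "origin" and "orientation" of the camera in the world; the wrist camera has in their place "hand_eye" (4x4, takes a point from camera to tool coordinates, whose origin is the TCP and whose axes are the tool frame's). Camera axes: x right, y down, z forward; pixel columns grow to the right and rows downward; lengths in m; the calibration is good to about 2 mm. A picture is of the moment at which its call begins: read the wrist's pose just before it. camera_model takes no time and is no camera call.
- ctrl.close_job(): hands the job in, once; it reports no verdict.
Trained networks look in the newest picture that a camera, given by its name, has taken for a name from the list of things; names that differ only in an ending like _2 or _b are one class to them, and where a whole thing is asked for, a point or a joint stands for the part that bears it (a point fixed in the world has none). Each returns a list of dicts, best first, with "confidence" (0 to 1); they miss things now and then, are a little off and sometimes report something else, mostly with a low value. They report only what shows in the picture. A call takes as long as a camera call. They do not tell look-alikes from the thing itself.
- ctrl.find_in(camera, name): "extent" ([left, top, width, height] in pixels, round what is visible of it).
The state is a dict: "clock": time; "joint_pos": joint angles; "qvel": joint speeds; "tau": joint torques, N m; "tool_pos": TCP position; "orientation": TCP orientation; "force": force on the tool from outside, world axes, zero at the start; "moment": the same for the moment, N m; "opening": finger opening in m.
Only numpy, scipy, OpenCV 4.12 (cv2) and the standard library are available. Lean on these libraries where they do the work, as an engineer would, in place of code of your own. Each camera call takes 0.05 s, during which the arm holds its last target.

## Task

The middle piece and the cap of a broken paving stone lie on the sloping draining rack, and its foot is one of the two stone feet standing in the foam of the exhibit tray. Find out which foot the middle piece belongs to, set it there level with its sides in line so that the break closes fully, let go and press down with the fingertips near one end of its top to make sure that it does not rock; then set the cap on the middle piece in the same way and press-test it likewise. Lower the pieces rather than drop them, and leave the tube rack, the orange rack and the bottle where they stand.

Things in the scene. Friction and masses are not known exactly. Their poses are not given: they have to be found in the camera images.
- middle: Middle piece, grey stone, 80 (x) by 54 mm (y), loose, 0.27-0.43 kg. Origin: centre of the underside flats; z up. Long sides (square to y) flat and parallel: grip there. Groove in the underside, through the origin, +35 deg from x towards y: 9 mm deep, 23 mm wide at the mouth, 11 at the ceiling; fits either way round. Starts lying on the rack on its underside, tilted 32 deg, x up the slope.
- middle_top (a point): Point on the middle piece 34 mm above its origin, at the level of its flat top; the cap's origin comes to lie here. A ridge along y crosses the top through this point: 8 mm high, 20 mm wide at its foot, 8 at its crest; the top is flat from 10 to 38 mm either side of it along x.
- cap: Cap, grey stone with a worn crown, 80 (x) by 54 mm (y), loose, 0.27-0.43 kg. Long sides (square to y) flat up to 30 mm above the underside: grip there. Groove along y in the underside, 9 mm deep, takes the middle's ridge with 1.5 mm play each side, either way round. Crown 38 mm above the origin, flat over 64 by 43 mm. Lies on the rack like the middle piece, x up the slope; which lane varies.
- cap_foot (a point): The cap's origin: centre of its underside, at the level of its flat parts; z up through the cap.
- rack: Fixed steel draining rack, 225 mm wide (y). Its +x points back to the robot; its sheet slopes at 32 deg and rises along +x, from 30 mm above the bench at the low edge (60 mm to -x of the origin) to 102 mm. A stop 16 mm high along the low edge holds the pieces, which lie side by side 104-128 mm apart along y. Origin: centre of the foot, on the bench.
- tray: Fixed white tray, 175 (x) by 285 mm (y), rim 28 mm, black foam 18 mm high. A stone foot stands fixed in each bay, long sides along x, flat top with an 8 mm ridge (20 mm wide, crest 8) through its middle. One ridge runs at +35 deg from x towards y and fits the middle piece; on the other, at -35 deg, it rides 8 mm too high and rocks. Which is where is not measured: feel or look. Origin on the bench.
- bay_left (a point): Centre of the foot in the tray's left (+y) bay, at the level of its flat top, 46 mm above the bench, axes as the tray's: the middle piece's origin comes to lie here if this is its own foot (1.5 mm play each side of the ridge).
- bay_right (a point): The same point for the foot in the tray's right (-y) bay.
- well_rack: Orange micro-tube rack, 120 by 55 by 30 mm, a loose bystander standing between rack and tray. Origin: centre of the underside.
- tube_rack: Rack with red- and blue-capped tubes, 60 by 150 mm, 106 mm high, a loose bystander beyond the work. Origin: centre of the underside.
- bottle: White bottle with a green cap, 62 mm in diameter, 130 mm high, a loose bystander beyond the work. Origin: centre of the underside.
Mind the look-alikes: they are no part of the job. What is shaped like the cap but blue is not meant.

How it is judged:
By the outcome, as a careful person would: the job done as asked, in the order asked, and still so for the second after the job is handed in, with the robot touching nothing.
It also fails if it takes over 72 s, if anything falls off the work surface, if the arm or the gripper's body presses on something with over 40 N, if the wrist force passes 120 N, or if a joint passes its speed limit or range.

## Working session

There is one attempt and no reset: what is moved stays moved. The work goes in short steps, Python scripts to look and compute and a shell command to move; the robot and the scene stay as the last step left them, time stands still between calls to the robot, and variables do not carry over. Pictures are saved under pics/ and viewed, and the job is handed in when it is done.

```bash
ls; mkdir -p pics; python3 - <<'E'
from plant import ctrl
import cv2
o=ctrl.get_obs()
print(o)
for n in ["scene","top"]:
    im=ctrl.snapshot(n); cv2.imwrite(f"pics/{n}0.png",im[:,:,::-1])
    print(n,ctrl.camera_model(n))
    for t in ["middle","cap","rack","tray","well_rack","tube_rack","bottle"]:
        print(t,[(r['extent'],round(r['confidence'],2)) for r in ctrl.find_in(n,t)])
print(ctrl.camera_model("wrist"))
print(ctrl.get_obs()["clock"])
E
```

```text
pics
{'clock': 0.0, 'joint_pos': array([-5.27067727e+01,  2.05935216e+01,  6.34306948e-01, -2.09941362e-02,
       -7.01363433e+01, -1.65069453e+01]), 'qvel': array([ 0.0350706 ,  0.01917601, -0.091924  , -0.0328911 , -0.12164763,
        0.0496177 ]), 'tau': array([ 3.57929571e-05, -5.82723141e+01,  2.93050486e+01,  6.99697629e+00,
        6.91996000e-03, -1.69544633e-04]), 'tool_pos': array([ 0.23932637, -0.63055947,  0.1902005 ]), 'orientation': array([-8.99917685e+01, -9.72275938e-02,  1.10779125e+02]), 'force': array([-0.09618747, -0.35063529,  1.05579924]), 'moment': array([-0.00940023, -0.03941026, -0.00920037]), 'opening': 0.08756884246817159}
scene {'fx': 599.1657603165758, 'fy': 599.1657603165758, 'cx': 315.4383853715578, 'cy': 245.46853806612535, 'origin': array([ 1.12258766, -0.42759885,  0.78744198]), 'orientation': array([-135.22107227,    0.14827127,   52.94267226])}
middle [([402.8, 148.8, 43.1, 52.2], 0.96)]
cap [([302.3, 148.4, 37.8, 35.5], 0.79), ([360.7, 170.6, 40.4, 46.7], 0.62)]
rack [([322.7, 125.8, 132.7, 116.4], 0.65), ([292.5, 240.9, 67.1, 62.7], 0.57)]
tray
[... 547 characters left out ...]
.6, 122.6, 69.8], 0.82)]
tray [([368.0, 242.6, 139.7, 93.3], 0.68)]
well_rack [([316.5, 226.9, 29.6, 52.8], 0.96)]
tube_rack [([344.4, 146.6, 75.4, 51.1], 0.98)]
bottle [([267.9, 151.4, 30.2, 37.9], 0.74), ([233.4, 257.8, 35.0, 36.9], 0.38)]
{'fx': 367.1740913369479, 'fy': 367.1740913369479, 'cx': 321.8249355865553, 'cy': 247.5721870885095, 'hand_eye': array([[ 9.99999874e-01, -4.33072860e-04,  2.55264183e-04,
         1.41535977e-03],
       [-3.56474393e-04, -2.52856533e-01,  9.67503719e-01,
        -1.93324824e-01],
       [-3.54454387e-04, -9.67503688e-01, -2.52856655e-01,
         6.75209916e-02],
       [ 0.00000000e+00,  0.00000000e+00,  0.00000000e+00,
         1.00000000e+00]])}
0.8
```

View pics/scene0.png

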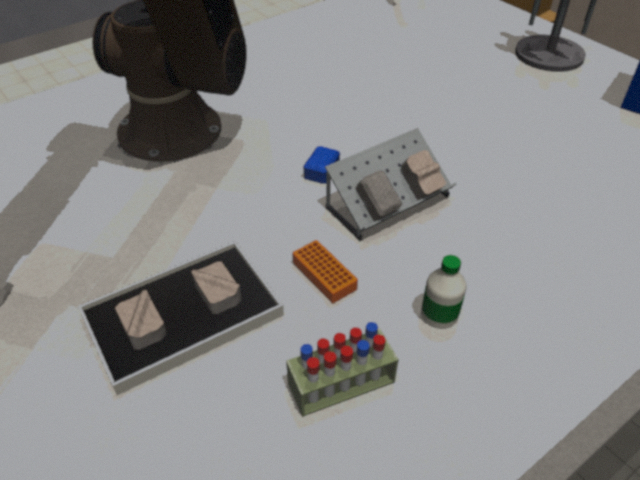

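View pics/top0.png

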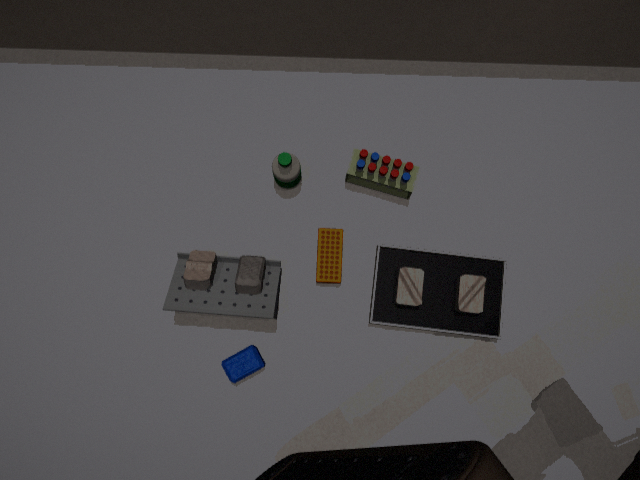

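The top view shows the middle at (200,268), the cap at (250,273), feet at (409,287) and (471,294) with mirrored ridges, and the blue look-alike at (243,363). I'll zoom in.

```bash
cat > h.py <<'E'
import numpy as np, cv2
from scipy.spatial.transform import Rotation as Ro
from plant import ctrl
def rpy(o): return Ro.from_euler('xyz',o,degrees=True).as_matrix()
def cam(n,obs=None):
    m=ctrl.camera_model(n); K=np.array([[m['fx'],0,m['cx']],[0,m['fy'],m['cy']],[0,0,1]])
    if n=='wrist':
        T=m['hand_eye']; R=rpy(obs['orientation'])
        return K,R@T[:3,:3],R@T[:3,3]+obs['tool_pos']
    return K,rpy(m['orientation']),np.array(m['origin'])
def proj(c,P):
    K,R,o=c; q=(np.atleast_2d(P)-o)@R; q=q@K.T; return q[:,:2]/q[:,2:]
def back(c,uv,z):
    K,R,o=c; uv=np.atleast_2d(uv); d=np.c_[uv,np.ones(len(uv))]@np.linalg.inv(K).T@R.T
    return o+d*((z-o[2])/d[:,2])[:,None]
def crop(src,dst,x,y,w,h,s):
    im=cv2.imread(src)[y:y+h,x:x+w]; cv2.imwrite(dst,cv2.resize(im,None,fx=s,fy=s,interpolation=cv2.INTER_CUBIC))
E
python3 - <<'E'
from h import *
crop('pics/top0.png','pics/t_rack.png',155,240,140,90,5.7)
crop('pics/top0.png','pics/t_tray.png',362,235,150,110,5.3)
c=cam('top')
for n,uv,z in [('mid',(200,268),.08),('cap',(250,273),.08),('footL',(409,287),.046),('footR',(471,294),.046),('blue',(243,363),.02)]: print(n,back(c,uv,z).round(3))
E
```

```text
mid [[0.523 0.274 0.08 ]]
cap [[0.515 0.17  0.08 ]]
footL [[ 0.499 -0.168  0.046]]
footR [[ 0.488 -0.301  0.046]]
blue [[0.328 0.183 0.02 ]]
```

View pics/t_rack.png

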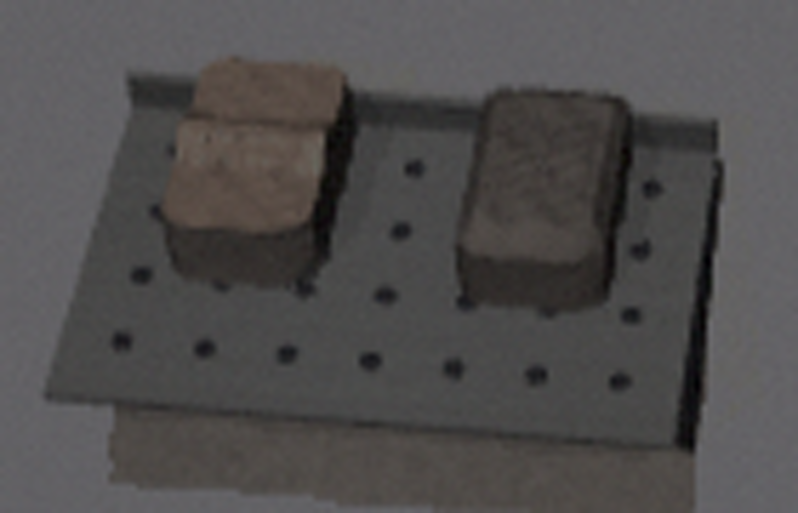

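View pics/t_tray.png

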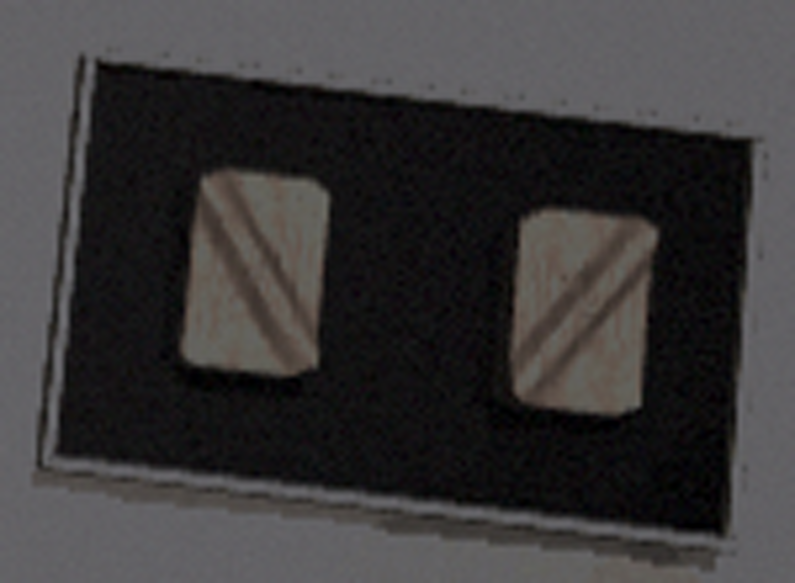

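```bash
python3 - <<'E'
from h import *
c=cam('top')
r=lambda p:(np.array(p)+.0)/5.7+[155,240]
A=back(c,[r((45,398)),r((690,447))],.102); B=back(c,[r((130,72)),r((718,119))],.0436)
for P in (A,B): d=P[0]-P[1]; print(P.round(4),np.linalg.norm(d),np.degrees(np.arctan2(d[1],d[0]))-90)
im=cv2.imread('pics/top0.png').astype(int)
g=im.sum(2)
for x0 in (390,450):
    m=(g>230).astype(np.uint8); mm=np.zeros_like(m); mm[262:318,x0:x0+45]=m[262:318,x0:x0+45]
    n,l,s,ce=cv2.connectedComponentsWithStats(mm); k=1+np.argmax(s[1:,4]); cnt=cv2.findContours((l==k).astype(np.uint8),0,1)[0][0][:,0,:]
    P=back(c,cnt,.046)[:,:2]; (ct,sz,an)=cv2.minAreaRect((P*1000).astype(np.float32)); print(s[k],ct,sz,an)
E
```

```text
[[0.433  0.3392 0.102 ]
 [0.4221 0.1101 0.102 ]] 0.229370140978424 -2.7454954188634986
[[0.5596 0.3322 0.0436]
 [0.548  0.1088 0.0436]] 0.22377323994314618 -2.974316545370428
[397 277  19  28 267] (483.57708740234375, -150.67308044433594) (66.67786407470703, 31.847625732421875) 30.578510284423828
[465 287  19  26 256] (468.9619140625, -318.4323425292969) (31.320030212402344, 64.15898132324219) 49.44599914550781
```

```bash
python3 - <<'E'
from h import *
c=cam('top')
im=cv2.imread('pics/top0.png').astype(int); g=im.sum(2)
print(g[285,380:440])
big=cv2.resize(im.sum(2).astype(np.float32)/3,None,fx=4,fy=4,interpolation=cv2.INTER_CUBIC)
for x0 in (390,452):
    for th in (50,60,70):
        m=np.zeros(big.shape,np.uint8); sl=np.s_[4*258:4*322,4*x0:4*(x0+42)]; m[sl]=big[sl]>th
        n,l,s,ce=cv2.connectedComponentsWithStats(m); k=1+np.argmax(s[1:,4]); cnt=cv2.findContours((l==k).astype(np.uint8),0,1)[0][0][:,0,:]
        P=back(c,(cnt+.5)/4-.5,.046)[:,:2]; (ct,sz,an)=cv2.minAreaRect((P*1000).astype(np.float32)); print(th,s[k]/4,np.round(ct,1),np.round(sz,1),an)
E
```

```text
[ 58  61  46  51  57  69  65  54  59  53  60  52  53  55  38  10  53  83
 255 288 282 282 269 295 243 193 186 186 207 252 269 253 241 184 161 264
 278 266 280 287 274 285 253  71  46  54  55  63  45  54  51  62  51  48
  45  52  55  58  59  30]
50 [ 396.    267.     28.25   39.   3705.25] [ 501.4 -170.3] [55.9 81.4] 84.78091430664062
60 [ 396.25  267.25   28.     38.5  3408.  ] [ 501.4 -170.5] [55.1 80.5] 84.6219253540039
70 [ 396.5   267.5    27.5    38.   2903.25] [ 501.4 -170.2] [54.3 79.8] 85.40753173828125
50 [ 458.25  274.5    28.     38.75 3682.25] [ 489.3 -301.7] [56.2 81.5] 83.2219467163086
60 [ 458.5   274.5    27.5    38.75 3398.75] [ 489.2 -301.7] [55.3 80.7] 83.42094421386719
70 [ 459.    274.75   27.     35.5  1784.75] [ 501.5 -289.4] [46.3 88.6] 49.388885498046875
```

```bash
cat >> h.py <<'E'
import json
def load(): return json.load(open('cmd.json'))
def save(x,y,z,yaw): json.dump([x,y,z,yaw],open('cmd.json','w'))
def axes(yaw):
    a=np.radians(yaw); tx=np.array([np.cos(a),np.sin(a),0]); ty=np.array([0,0,-1.]); return np.array([tx,ty,np.cross(tx,ty)])
def plan(x,y,z,yaw):
    c=load(); d=axes(c[3])@(np.array([x,y,z])-c[:3])*1000
    t=-np.radians((yaw-c[3]+180)%360-180); print('row',d.round(1),round(t,4))
def apply(dx,dy,dz,t):
    c=load(); p=np.array(c[:3])+np.array([dx,dy,dz])/1000@axes(c[3]); save(*p,c[3]-np.degrees(t)); print('cmd',p.round(4),round(c[3]-np.degrees(t),2))
E
python3 - <<'E'
from h import *
save(.24,-.631,.191,110.787)
o=ctrl.get_obs(); print(rpy(o['orientation']).round(3))
plan(.45,-.25,.2,110.787-10); plan(.52,.274,.16,87.1)
E
```

```text
[[-0.355  0.    -0.935]
 [ 0.935  0.    -0.355]
 [ 0.    -1.    -0.   ]]
row [ 281.7   -9.  -331.5] 0.1745
row [ 746.7   31.  -583. ] 0.4134
```

```bash
python3 -m crank '[[[-1,282,-9,-331,0.17],[-1,282,-9,-331,0.17],[-1,282,-9,-331,0.17],[-1,282,-9,-331,0.17],[-1,282,-9,-331,0.17],[-1,282,-9,-331,0.17],[-1,747,31,-583,0.413],[-1,747,31,-583,0.413],[-1,747,31,-583,0.413],[-1,747,31,-583,0.413],[-1,747,31,-583,0.413],[-1,747,31,-583,0.413]]]'
```

```text
clock: 2.3
tool_pos: [0.4825, 0.0599, 0.1752]
orientation: [-90.1, -0.0, 87.1]
force: [1.4, -0.8, 0.2]
opening: 0.0876
```

```bash
python3 -m crank '[[[-1,0,0,0,0],[-1,0,0,0,0]]]'; python3 - <<'E'
from h import *
o=ctrl.get_obs(); save(*o['tool_pos'],87.1); print(o['tool_pos'],o['orientation'])
plan(.52,.274,.16,87.1)
E
```

```text
clock: 2.55
tool_pos: [0.4821, 0.0578, 0.1747]
orientation: [-90.0, 0.0, 87.2]
force: [-0.3, 0.5, 0.1]
opening: 0.0877
[0.48212235 0.05778844 0.17469269] [-8.99833760e+01  1.10626651e-02  8.71901550e+01]
row [217.9  14.7 -26.9] -0.0
```

```bash
python3 -m crank '[[[-1,218,15,-27,0],[-1,218,15,-27,0],[-1,218,15,-27,0],[-1,218,15,-27,0],[-1,218,15,-27,0],[-1,218,15,-27,0]]]'; python3 - <<'E'
from h import *
o=ctrl.get_obs(); im=ctrl.snapshot('wrist'); cv2.imwrite('pics/w1.png',im[:,:,::-1])
apply(218,15,-27,0); print(o['tool_pos'],o['orientation'],o['clock'])
json.dump({k:list(o[k]) for k in('tool_pos','orientation')},open('w1.json','w'))
E
```

```text
clock: 3.3
tool_pos: [0.5204, 0.2724, 0.1597]
orientation: [-90.0, 0.0, 87.0]
force: [0.1, -0.1, 0.2]
opening: 0.088
cmd [0.5201 0.2741 0.1597] 87.1
[0.52036799 0.27243689 0.15972175] [-8.99795097e+01  1.96583477e-02  8.70402430e+01] 3.3
```

View pics/w1.png

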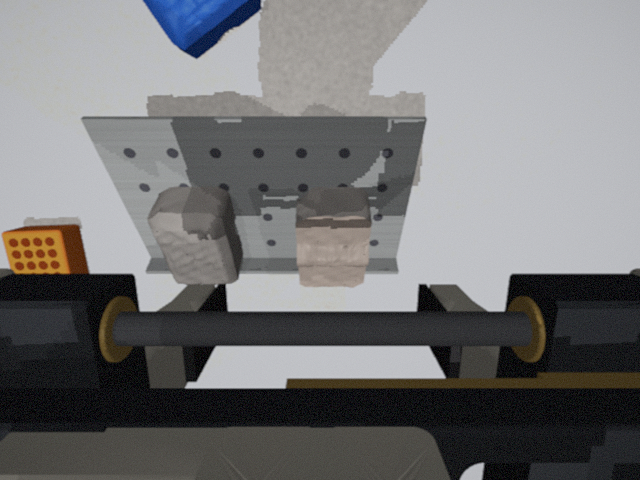

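```bash
cat >> h.py <<'E'
# rack frame: origin O (x,y), yaw a
def rackT(x,y,yaw):
    T=np.eye(4); T[:3,:3]=Ro.from_euler('z',yaw,degrees=True).as_matrix(); T[:3,3]=[x,y,0]; return T
def pieceT(T,s,y):  # piece centre underside at slope distance s from low edge (mm), lateral y (mm)
    a=np.radians(32); L=np.eye(4); L[:3,:3]=np.array([[np.cos(a),0,-np.sin(a)],[0,1,0],[np.sin(a),0,np.cos(a)]])
    L[:3,3]=[-.06+s/1e3*np.cos(a), y/1e3, .03+s/1e3*np.sin(a)]; return T@L
def tf(T,P): return np.atleast_2d(P)@T[:3,:3].T+T[:3,3]
E
cat > fit.py <<'E'
from h import *
import sys
def overlay(src,dst,c,Tr,pieces,crp,s):
    im=cv2.resize(cv2.imread(src),None,fx=s,fy=s,interpolation=cv2.INTER_CUBIC)
    def line(P,col):
        q=((proj(c,P)+.5)*s-.5); cv2.polylines(im,[np.round(q).astype(np.int32)],False,col,1,cv2.LINE_AA)
    P=pieceT(Tr,0,0); L=.1152/np.cos(np.radians(32))
    line(tf(P,[[0,-.1125,0],[L,-.1125,0],[L,.1125,0],[0,.1125,0],[0,-.1125,0]]),(0,255,0))
    line(tf(P,[[0,-.1125,.016],[0,.1125,.016]]),(0,255,255))
    for sl,y,h in pieces:
        Q=pieceT(Tr,sl,y)
        for z in (0,h): line(tf(Q,[[.04,.027,z],[-.04,.027,z],[-.04,-.027,z],[.04,-.027,z],[.04,.027,z]]),(0,0,255))
        line(tf(Q,[[.004,.027,h+.008],[.004,-.027,h+.008]]),(255,0,0));line(tf(Q,[[-.004,.027,h+.008],[-.004,-.027,h+.008]]),(255,0,0))
    x,y,w,hh=[int(v*s) for v in crp]; cv2.imwrite(dst,im[y:y+hh,x:x+w])
E
python3 - <<'E'
from fit import *
o=json.load(open('w1.json')); c=cam('wrist',{k:np.array(v) for k,v in o.items()})
A=back(c,[(84,117.5),(425,117.5)],.102); B=back(c,[(148,272),(397,272)],.03); print(A,B)
for P in(A,B): d=P[1]-P[0]; print(np.linalg.norm(d),np.degrees(np.arctan2(d[1],d[0]))-90)
overlay('pics/w1.png','pics/w1o.png',c,rackT(.483,.2227,177.1),[(41,-52,.034),(41,52,.034)],(70,100,370,200),2.1)
E
```

```text
[[0.42303365 0.12484967 0.102     ]
 [0.43451435 0.34518295 0.102     ]] [[0.55163965 0.11110029 0.03      ]
 [0.56357833 0.34125415 0.03      ]]
0.22063219250840288 -2.982759608531282
0.23046329866123846 -2.9694203990257932
```

View pics/w1o.png

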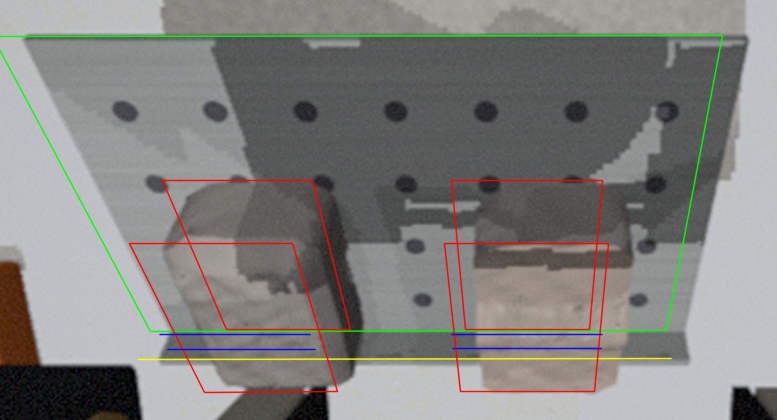

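```bash
python3 - <<'E'
from h import *
crop('pics/scene0.png','pics/s_rack.png',315,120,145,118,5.5)
crop('pics/scene0.png','pics/s_tray.png',75,235,215,155,3.7)
c=cam('top'); s=cam('scene')
print(c[1].round(4)); print(s[1].round(3))
for P in [(.433,.3392,.102),(.4221,.1101,.102),(.43451,.34518,.102),(.423,.12485,.102),(.5014,-.1703,.046),(.4892,-.3017,.046)]: print(P,proj(s,P).round(1),proj(c,P).round(1))
E
```

```text
[[ 0.0269 -0.9869  0.1591]
 [-0.9996 -0.0285 -0.0075]
 [ 0.0119 -0.1589 -0.9872]]
[[ 0.603  0.565 -0.563]
 [ 0.798 -0.429  0.423]
 [-0.003 -0.704 -0.71 ]]
(0.433, 0.3392, 0.102) [[414.4 127.5]] [[162.9 309.9]]
(0.4221, 0.1101, 0.102) [[320.2 167.6]] [[276.1 318.4]]
(0.43451, 0.34518, 0.102) [[417.1 126.8]] [[160. 309.]]
(0.423, 0.12485, 0.102) [[326.8 164.9]] [[268.8 317.8]]
(0.5014, -0.1703, 0.046) [[213.8 282.3]] [[410.  285.9]]
(0.4892, -0.3017, 0.046) [[136.7 315.9]] [[471.1 293.2]]
```

View pics/s_rack.png

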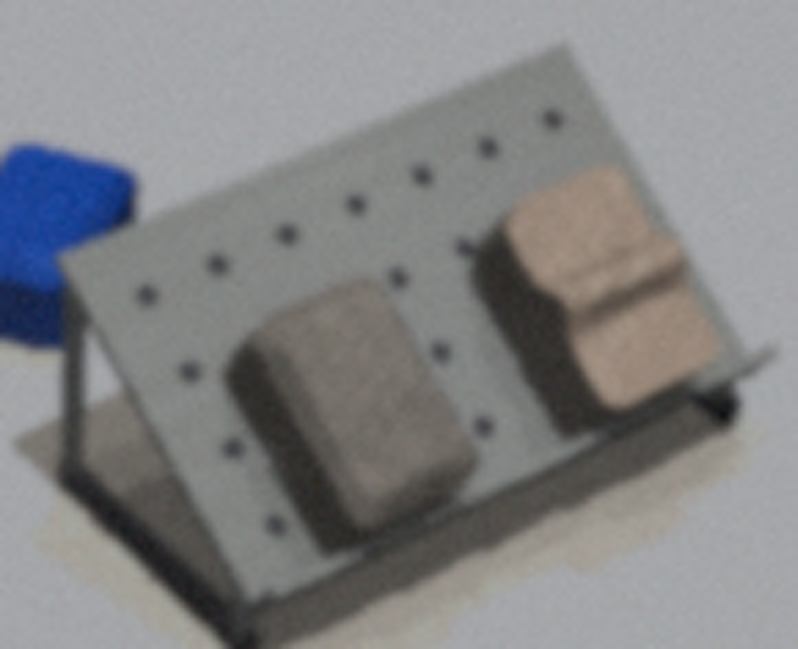

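View pics/s_tray.png

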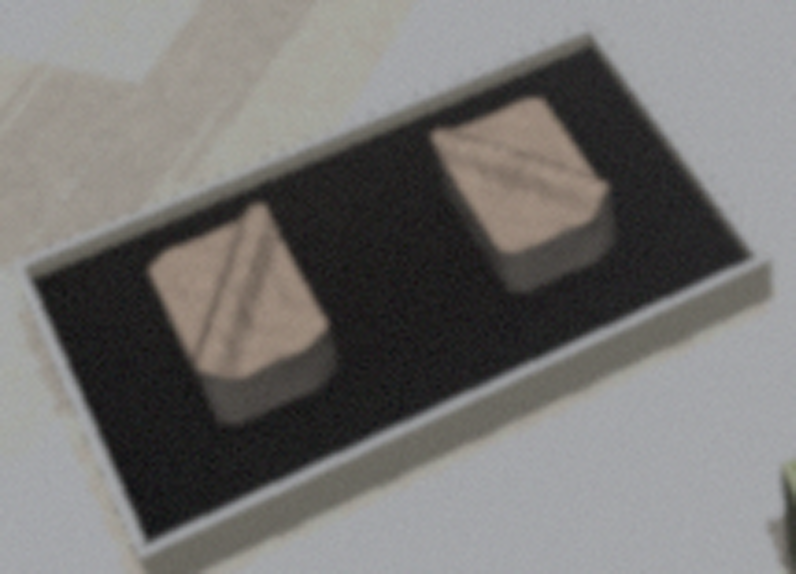

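```bash
python3 - <<'E'
from h import *
s=cam('scene')
f=lambda p,k,o:np.array(p)/k+o
A=back(s,[f(p,5.5,[315,120]) for p in[(60,258),(567,42)]],.102);print(A.round(4),np.linalg.norm(A[0]-A[1]))
F=back(s,[f(p,3.7,[75,235]) for p in[(521,175),(238,292)]],.046);print(F.round(4),np.linalg.norm(F[0]-F[1]))
# side edge: low sheet corners
B=back(s,[f(p,5.5,[315,120]) for p in[(250,600),(775,350)]],.03);print(B.round(4))
crop('pics/top0.png','pics/t_rack2.png',158,245,64,80,7.5)
crop('pics/top0.png','pics/t_rack3.png',225,245,64,80,7.5)
E
```

```text
[[0.4268 0.1199 0.102 ]
 [0.4378 0.3446 0.102 ]] 0.22501552496687768
[[ 0.5033 -0.1676  0.046 ]
 [ 0.488  -0.2967  0.046 ]] 0.1299771736536764
[[0.5377 0.1148 0.03  ]
 [0.5522 0.3496 0.03  ]]
```

View pics/t_rack3.png

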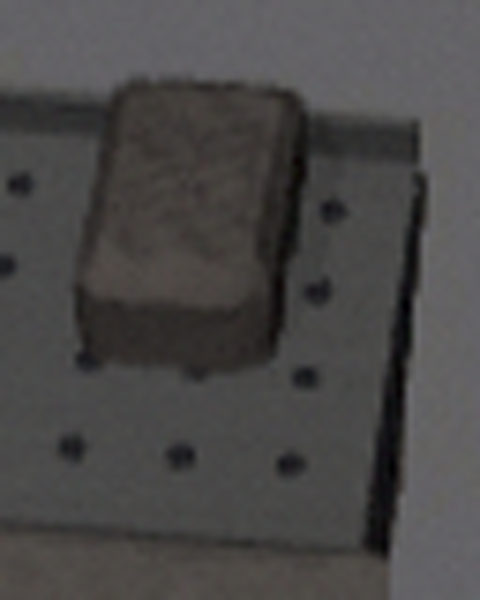

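View pics/t_rack2.png

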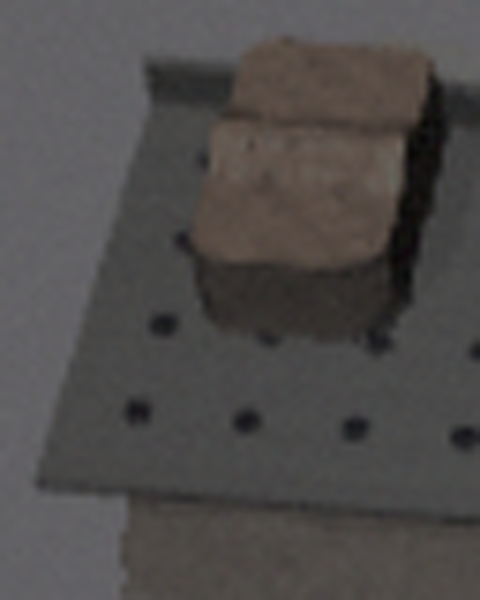

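```bash
python3 - <<'E'
from fit import *
o=json.load(open('w1.json')); c=cam('wrist',{k:np.array(v) for k,v in o.items()})
overlay('pics/w1.png','pics/w1p.png',c,rackT(.4840,.2320,177.05),[(40,-52,.034),(40,52,.038)],(70,100,370,200),2.1)
E
```

```text
(no output)
```

View pics/w1p.png

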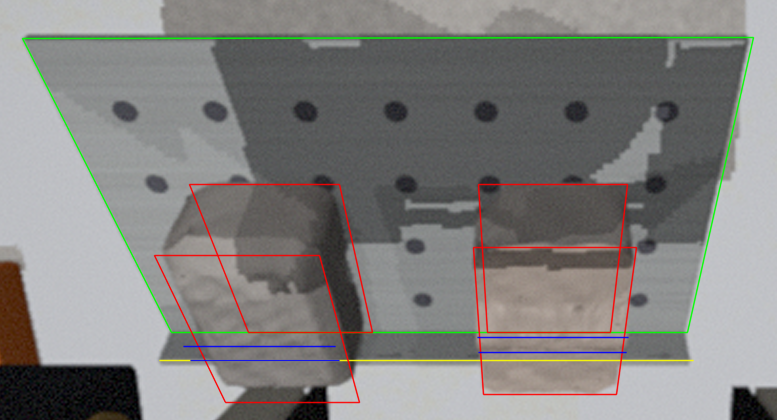

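```bash
python3 - <<'E'
from h import *
T=rackT(.484,.232,177.05)
for y in(-52,52):
    P=pieceT(T,40,y); g=tf(P,[0,0,.024])[0]; print(g.round(4), (g-[0,0,.019]).round(4), tf(P,[0,0,0]).round(4))
g=tf(pieceT(T,40,-52),[0,0,.024])[0]-[0,0,.019]
plan(*g,87.05); 
E
```

```text
[0.5254 0.2819 0.0715] [0.5254 0.2819 0.0525] [[0.5127 0.2826 0.0512]]
[0.5201 0.1781 0.0715] [0.5201 0.1781 0.0525] [[0.5074 0.1787 0.0512]]
row [  8.  107.1  -4.9] 0.0009
```

```bash
python3 -m crank '[[[-1,9,45,-5,0],[-1,9,80,-5,0],[-1,9,95,-5,0],[-1,9,103,-5,0],[-1,9,106,-5,0]]]'; python3 - <<'E'
from h import *
apply(9,106,-5,0); o=ctrl.get_obs(); print(o['tool_pos'],o['force'])
E
```

```text
clock: 3.98
tool_pos: [0.5263, 0.2828, 0.0545]
orientation: [-90.1, -0.0, 87.1]
force: [-0.3, 0.5, 0.9]
opening: 0.0878
cmd [0.5256 0.2829 0.0537] 87.1
[0.52626924 0.28276051 0.0545067 ] [-0.25885172  0.48987991  0.91498154]
```

```bash
python3 -m crank '[[[1,0,1,0,0],[1,0,1,0,0],[1,0,1,0,0],[1,0,1,0,0],[1,0,1,0,0]]]'
```

```text
clock: 4.6
tool_pos: [0.5258, 0.2808, 0.0536]
orientation: [-90.0, 0.2, 87.2]
force: [-0.1, -11.4, 10.9]
opening: 0.0436
```

```bash
python3 - <<'E'
from h import *
o=ctrl.get_obs(); im=ctrl.snapshot('wrist'); cv2.imwrite('pics/w2.png',im[:,:,::-1]);im=ctrl.snapshot('scene'); cv2.imwrite('pics/s2.png',im[:,:,::-1])
crop('pics/s2.png','pics/s2c.png',310,40,160,200,3)
o=ctrl.get_obs();print(o['opening'],o['force'],o['moment'])
E
```

```text
0.03534282865214715 [  0.04838309 -12.70771192  13.86247921] [-4.92425483  0.21824316 -0.09935151]
```

View pics/w2.png

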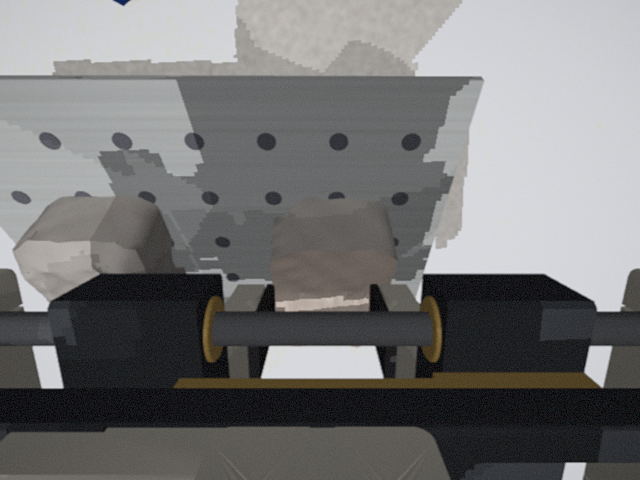

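View pics/s2c.png

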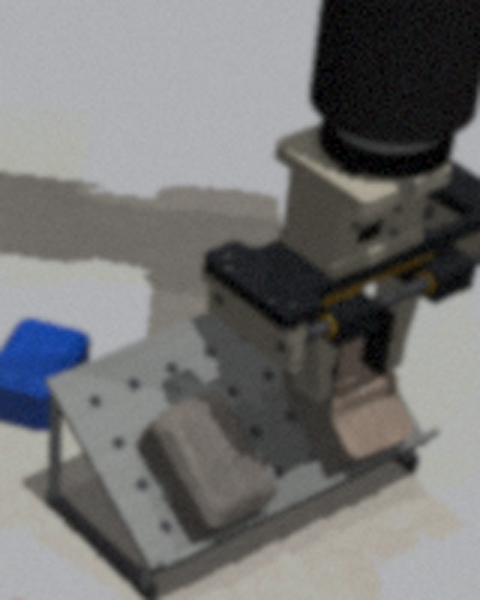

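```bash
python3 - <<'E'
from h import *
im=ctrl.snapshot('wrist'); cv2.imwrite('pics/w3.png',im[:,:,::-1]);im=ctrl.snapshot('scene'); cv2.imwrite('pics/s3.png',im[:,:,::-1])
crop('pics/w3.png','pics/w3c.png',200,180,250,220,3)
crop('pics/s3.png','pics/s3c.png',380,100,90,110,5.4)
o=ctrl.get_obs();print(o['clock'],o['opening'],o['force'],o['tool_pos'],o['orientation'])
E
```

```text
4.8 0.02734263711296053 [ -1.4980913  -15.85780282  17.97877134] [0.52550522 0.2793188  0.05404486] [-89.95186172   0.29250207  87.12564505]
```

View pics/w3c.png

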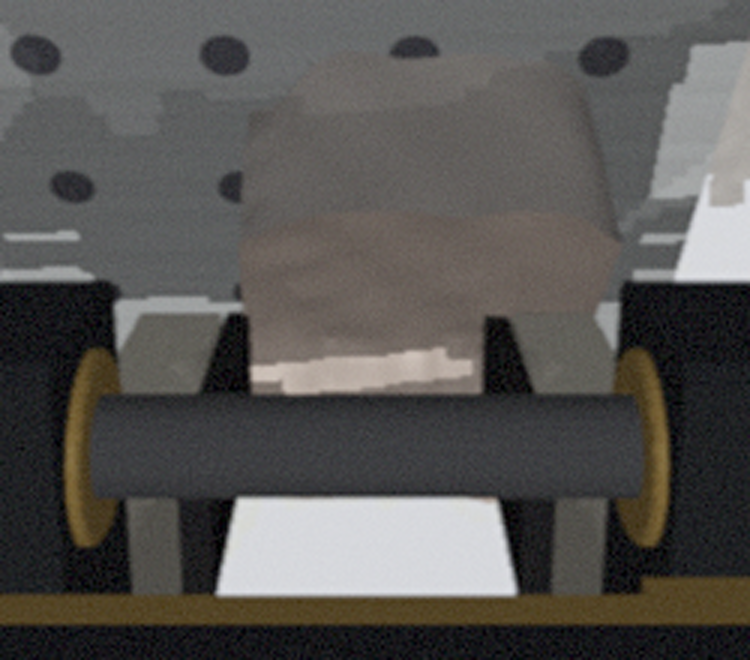

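View pics/s3c.png

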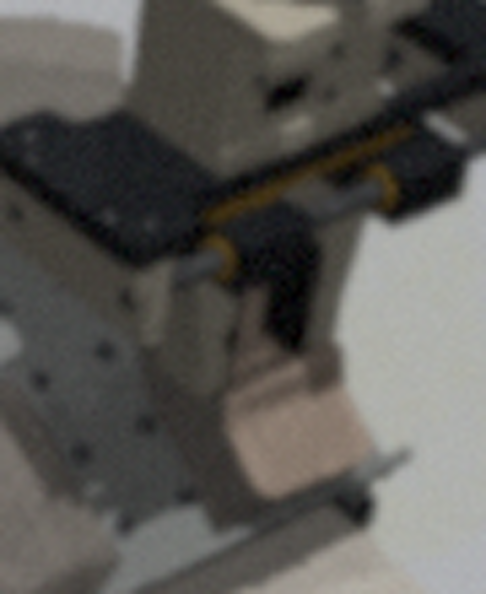

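```bash
python3 -m crank '[[[-1,0,0,0,0],[-1,0,0,0,0],[-1,0,0,0,0],[-1,0,0,0,0],[-1,0,0,0,0]]]'; python3 - <<'E'
from h import *
im=ctrl.snapshot('wrist'); cv2.imwrite('pics/w4.png',im[:,:,::-1]);im=ctrl.snapshot('scene'); cv2.imwrite('pics/s4.png',im[:,:,::-1])
crop('pics/s4.png','pics/s4c.png',380,100,90,110,5.4)
o=ctrl.get_obs();print(o['clock'],o['opening'],o['force'],o['tool_pos'],o['orientation'])
json.dump({k:list(o[k]) for k in('tool_pos','orientation')},open('w4.json','w'))
E
```

```text
clock: 5.42
tool_pos: [0.5262, 0.2827, 0.0531]
orientation: [-90.0, -0.0, 87.1]
force: [2.8, -3.0, 3.4]
opening: 0.0718
5.525 0.08009687588917007 [ 4.50779567 -5.60240858  4.68803852] [0.52622986 0.28261571 0.05305743] [-9.00440499e+01  4.97405658e-03  8.71290155e+01]
```

View pics/w4.png

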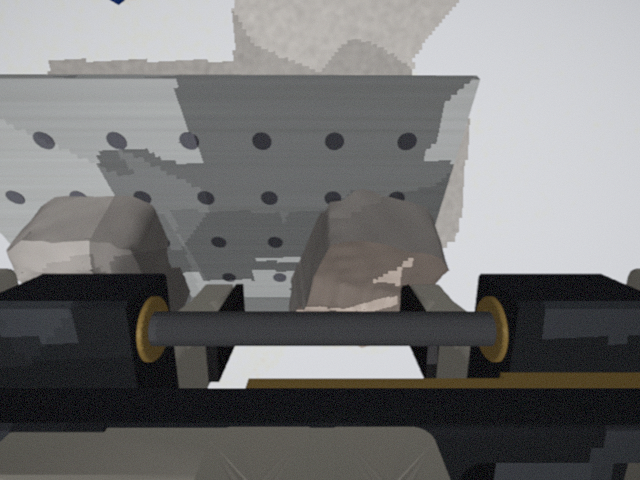

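View pics/s4c.png

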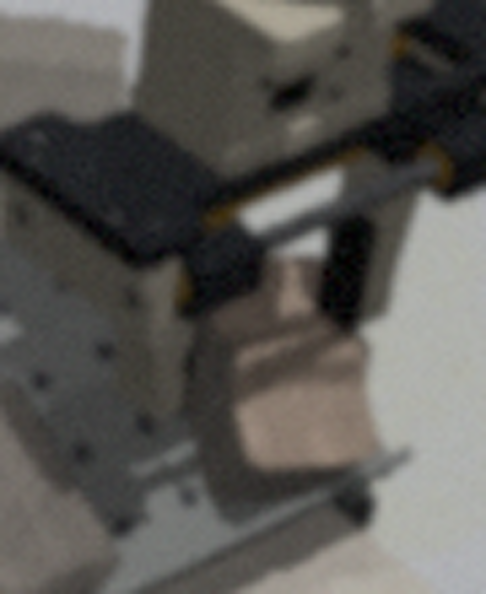

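```bash
python3 - <<'E'
from h import *
s=cam('scene'); t=cam('top')
for z in (.053,.07,.09): print(z,proj(s,[(.528,.3226,z),(.524,.2426,z)]).round(1).tolist())
im=ctrl.snapshot('top'); cv2.imwrite('pics/t4.png',im[:,:,::-1])
crop('pics/t4.png','pics/t4c.png',150,210,150,120,5.3)
crop('pics/s4.png','pics/s4d.png',310,50,150,180,3.3)
print(proj(t,[(.528,.3226,.053),(.524,.2426,.053)]))
E
```

```text
0.053 [[439.1, 173.6], [407.8, 188.4]]
0.07 [[440.4, 166.6], [408.8, 181.4]]
0.09 [[441.9, 158.3], [409.9, 173.1]]
[[180.22224321 266.66897139]
 [217.59800616 269.58415927]]
```

View pics/s4d.png

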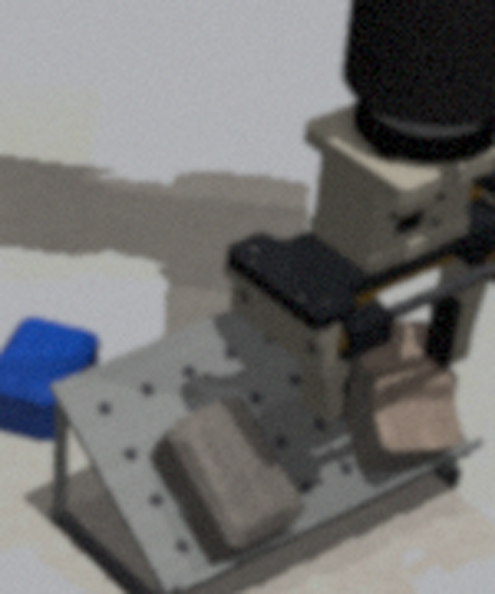

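View pics/t4c.png

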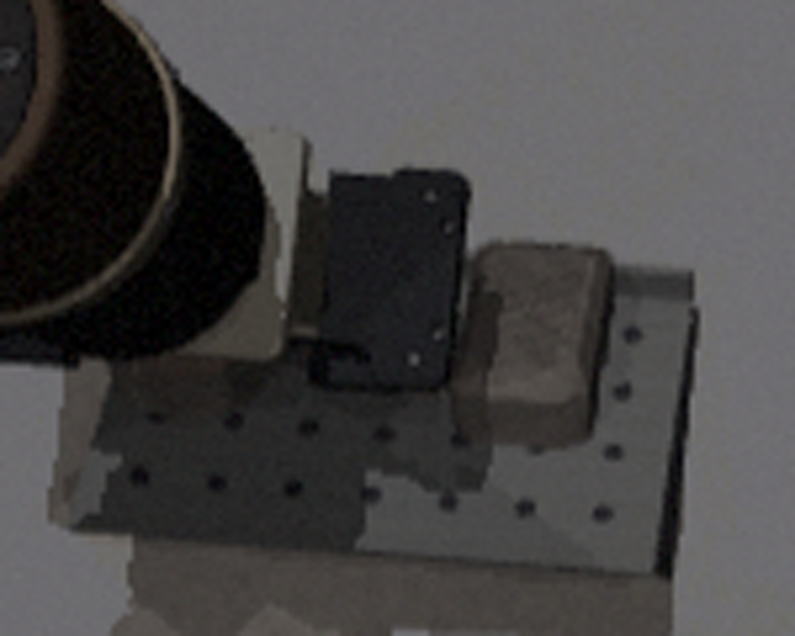

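```bash
python3 - <<'E'
from h import *
crop('pics/w1.png','pics/w1f.png',130,260,360,140,2.2)
m=ctrl.camera_model('wrist'); T=m['hand_eye']; K=np.array([[m['fx'],0,m['cx']],[0,m['fy'],m['cy']],[0,0,1]])
def pt(P):
    q=(np.atleast_2d(P)/1e3-T[:3,3])@T[:3,:3]@K.T; return (q[:,:2]/q[:,2:]).round(1)
for y in (0,-10,-20,-30,-35,-40,-66): print(y,pt([[-44,y,9.5],[44,y,9.5],[-44,y,-9.5],[-65,y,9.5]]).tolist())
E
```

```text
0 [[239.1, 261.9], [399.2, 261.8], [241.0, 294.2], [200.9, 261.9]]
-10 [[234.9, 267.4], [403.0, 267.4], [237.1, 301.2], [194.8, 267.5]]
-20 [[230.3, 273.6], [407.3, 273.5], [232.7, 308.9], [188.1, 273.6]]
-30 [[225.2, 280.4], [412.1, 280.4], [227.8, 317.5], [180.6, 280.4]]
-35 [[222.4, 284.1], [414.7, 284.1], [225.2, 322.2], [176.5, 284.1]]
-40 [[219.5, 288.0], [417.5, 288.0], [222.4, 327.1], [172.2, 288.1]]
-66 [[200.8, 312.9], [434.9, 312.8], [204.9, 358.0], [144.9, 312.9]]
```

View pics/w1f.png

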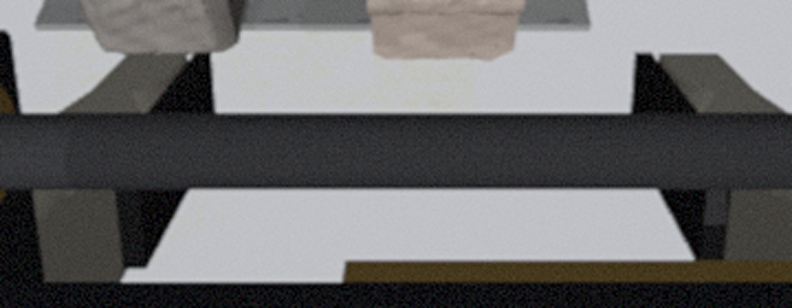

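The pictures show the real fingertips sitting about 34 mm above the reported TCP: in the wrist image they are at depth 0.17 m, and in the scene view at z≈0.08. The right finger therefore landed on top of the stone. I'll raise and look again.

```bash
python3 -m crank '[[[-1,0,-30,0,0],[-1,0,-90,0,0],[-1,0,-110,0,0],[-1,0,-110,0,0]]]'; python3 - <<'E'
from h import *
apply(0,1-110,0,0)
o=ctrl.get_obs();im=ctrl.snapshot('wrist'); cv2.imwrite('pics/w5.png',im[:,:,::-1]);im=ctrl.snapshot('scene'); cv2.imwrite('pics/s5.png',im[:,:,::-1])
crop('pics/s5.png','pics/s5c.png',310,100,150,140,4)
print(o['clock'],o['opening'],o['force'],o['tool_pos'],o['orientation'])
json.dump({k:list(o[k]) for k in('tool_pos','orientation')},open('w5.json','w'))
E
```

```text
clock: 6.08
tool_pos: [0.5261, 0.284, 0.1643]
orientation: [-90.1, -0.2, 87.1]
force: [-0.5, -0.3, -0.8]
opening: 0.0875
cmd [0.5256 0.2829 0.1627] 87.1
6.075 0.08751981916745119 [-0.53689048 -0.32732438 -0.81826594] [0.52614585 0.28399144 0.16434299] [-90.11021731  -0.18026501  87.13666588]
```

View pics/w5.png

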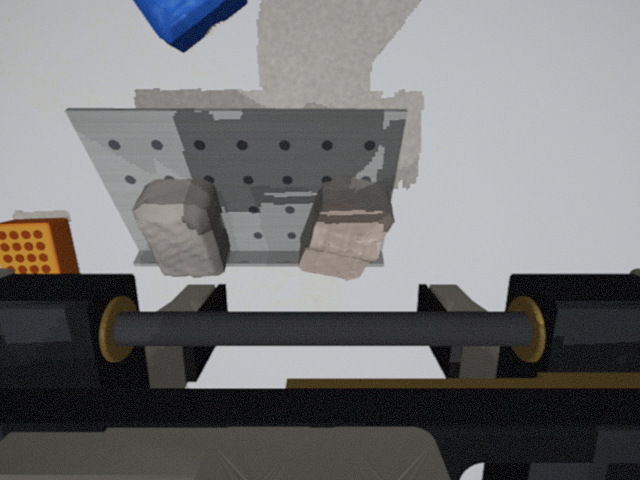

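View pics/s5c.png

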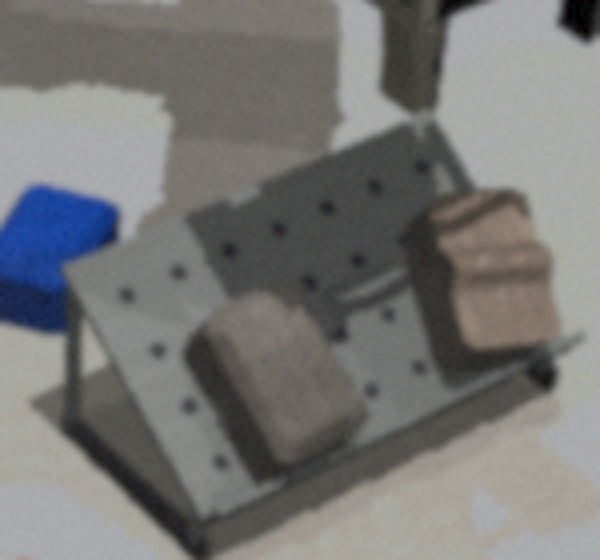

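```bash
cat > fit2.py <<'E'
from h import *
def Q(T,s,y,psi,h0=0):
    P=pieceT(T,s,y); R=np.eye(4); R[:3,:3]=Ro.from_euler('z',psi,degrees=True).as_matrix(); return P@R
def box(h,e=.04,w=.027): 
    b=[[e,w],[-e,w],[-e,-w],[e,-w],[e,w]]; return np.array([[*p,h] for p in b])
def overlay2(src,dst,c,Tr,pieces,crp,s,rack=True):
    im=cv2.resize(cv2.imread(src),None,fx=s,fy=s,interpolation=cv2.INTER_CUBIC)
    def line(P,col):
        q=((proj(c,P)+.5)*s-.5); cv2.polylines(im,[np.round(q).astype(np.int32)],False,col,1,cv2.LINE_AA)
    P=pieceT(Tr,0,0); L=.1152/np.cos(np.radians(32))
    if rack:
        line(tf(P,[[0,-.1125,0],[L,-.1125,0],[L,.1125,0],[0,.1125,0],[0,-.1125,0]]),(0,255,0))
    for sl,y,psi,h in pieces:
        q=Q(Tr,sl,y,psi)
        for z in (0,h): line(tf(q,box(z)),(0,0,255))
        if h==.034:
            for a,hh in((.01,h),(-.01,h),(.004,h+.008),(-.004,h+.008)): line(tf(q,[[a,.027,hh],[a,-.027,hh]]),(255,0,0))
    x,y,w,hh=[int(v*s) for v in crp]; cv2.imwrite(dst,im[y:y+hh,x:x+w])
E
python3 - <<'E'
from fit2 import *
o=json.load(open('w5.json')); c=cam('wrist',{k:np.array(v) for k,v in o.items()})
crop('pics/w5.png','pics/w5z.png',270,160,150,130,5)
overlay2('pics/w5.png','pics/w5o.png',c,rackT(.484,.232,177.05),[(41,-63,10,.034),(40,52,0,.038)],(50,90,370,200),2.1)
E
```

```text
(no output)
```

View pics/w5o.png

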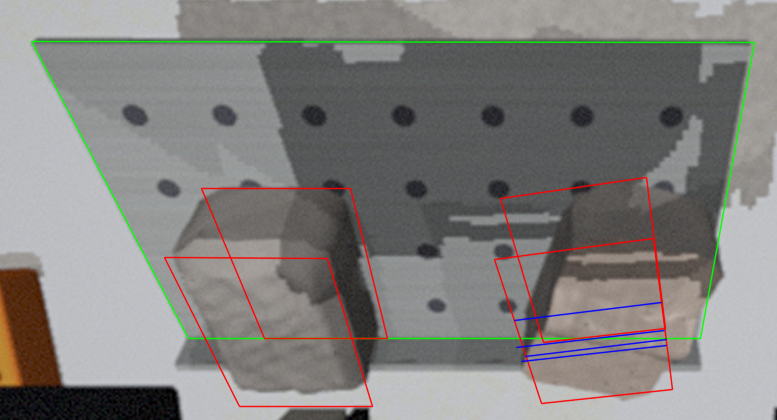

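View pics/w5z.png

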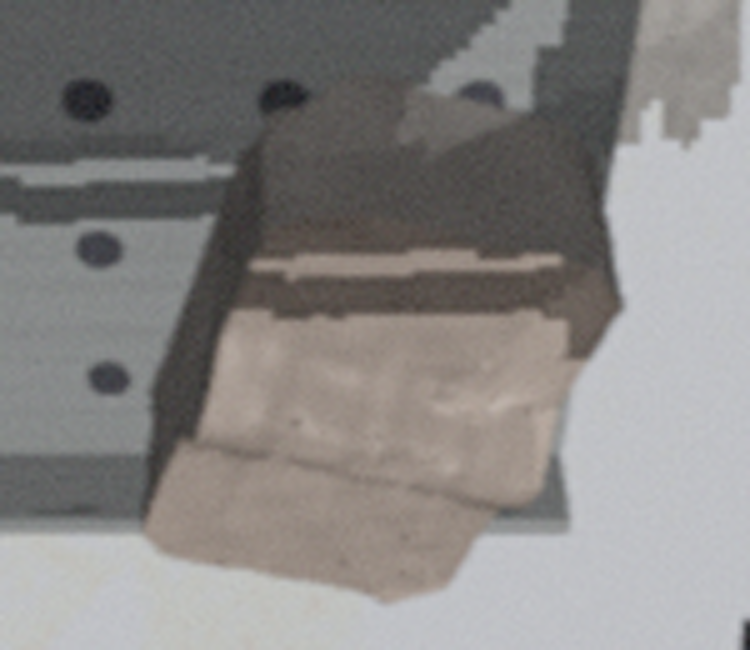

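```bash
python3 - <<'E'
from fit2 import *
o=json.load(open('w5.json')); c=cam('wrist',{k:np.array(v) for k,v in o.items()})
for i,p in enumerate([(44,-69,-12),(46,-68,-9)]): overlay2('pics/w5.png',f'pics/w5p{i}.png',c,rackT(.484,.232,177.05),[(*p,.034)],(270,160,130,130),4,False)
a=[cv2.imread(f'pics/w5p{i}.png') for i in(0,1)]; cv2.imwrite('pics/w5pp.png',cv2.resize(np.hstack(a),(800,400)))
E
```

```text
(no output)
```

View pics/w5pp.png

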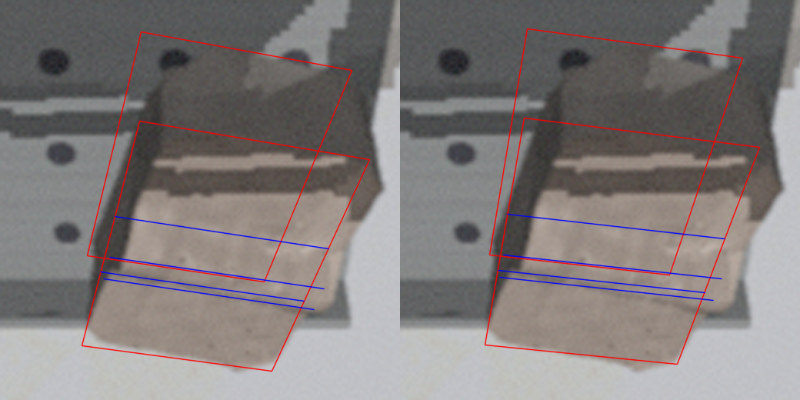

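```bash
python3 - <<'E'
from h import *
im=ctrl.snapshot('top'); cv2.imwrite('pics/t5.png',im[:,:,::-1])
crop('pics/s5.png','pics/s5z.png',400,140,60,65,9)
crop('pics/t5.png','pics/t5z.png',150,230,100,90,6)
E
```

```text
(no output)
```

View pics/s5z.png

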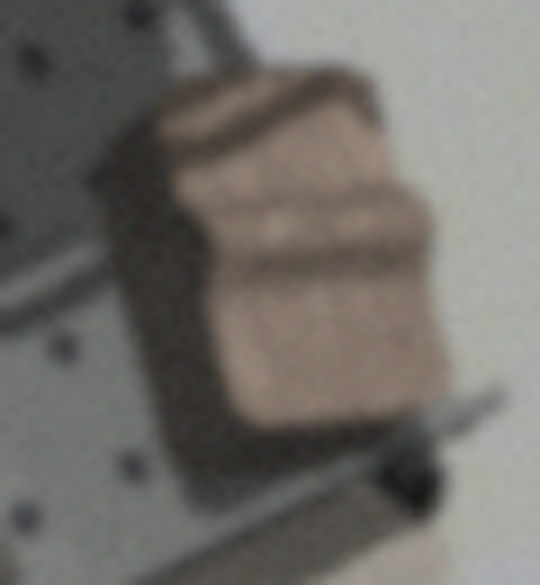

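View pics/t5z.png

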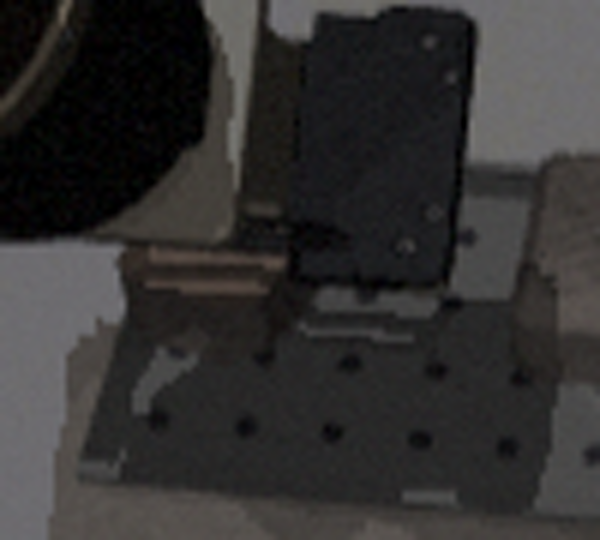

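```bash
python3 - <<'E'
from fit2 import *
o=json.load(open('w5.json')); c=cam('wrist',{k:np.array(v) for k,v in o.items()}); s=cam('scene')
T=rackT(.484,.232,177.05); L=[]
for p in [(46,-75,-8),(47,-74,-13)]:
    overlay2('pics/w5.png','pics/a.png',c,T,[(*p,.034)],(270,160,130,130),4,False); overlay2('pics/s5.png','pics/b.png',s,T,[(*p,.034)],(390,130,65,65),8,True)
    L.append(np.vstack([cv2.imread('pics/a.png')[:520,:520],cv2.imread('pics/b.png')]))
cv2.imwrite('pics/w5q.png',cv2.resize(np.hstack(L),None,fx=.57,fy=.57))
E
```

```text
(no output)
```

View pics/w5q.png

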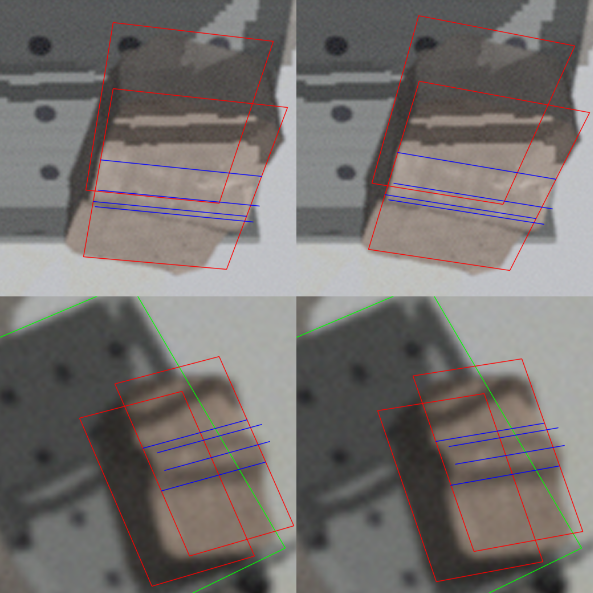

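```bash
python3 - <<'E'
from fit2 import *
T=rackT(.484,.232,177.05)
for p in [(45.5,-74,-13),(45.5,-71,-13)]:
    print(tf(Q(T,*p),[[0,0,.024],[.04,-.027,.034],[.04,.027,.034],[-.04,.027,0],[-.04,-.027,0]]).round(4))
g=tf(Q(T,45.5,-73,-13),[0,0,.024])[0]
o=json.load(open('w5.json'))['tool_pos']; print(g, (axes(87.1)@(g-o)*1000).round(1))
E
```

```text
[[0.5219 0.3041 0.0745]
 [0.5011 0.3406 0.1004]
 [0.4881 0.2886 0.1068]
 [0.5352 0.2681 0.0367]
 [0.5482 0.3201 0.0302]]
[[0.5217 0.3011 0.0745]
 [0.501  0.3376 0.1004]
 [0.488  0.2856 0.1068]
 [0.5351 0.2651 0.0367]
 [0.5481 0.3171 0.0302]]
[0.52184355 0.30314668 0.07446448] [18.9 89.9  5.3]
```

```bash
python3 -m crank '[[[-1,19,0,5,0],[-1,19,50,5,0],[-1,19,90,5,0],[-1,19,105,5,0],[-1,19,110,5,0]]]'; python3 - <<'E'
from h import *
apply(19,110,5,0)
o=ctrl.get_obs();im=ctrl.snapshot('wrist'); cv2.imwrite('pics/w6.png',im[:,:,::-1]);im=ctrl.snapshot('scene'); cv2.imwrite('pics/s6.png',im[:,:,::-1])
crop('pics/s6.png','pics/s6z.png',390,80,80,120,5)
print(o['clock'],o['force'],o['tool_pos'],o['orientation'])
a=cv2.imread('pics/w6.png')[150:400,200:460]; b=cv2.resize(cv2.imread('pics/s6z.png'),(350,525)); cv2.imwrite('pics/c6.png',np.hstack([cv2.resize(a,(450,525)),b]))
E
```

```text
clock: 6.85
tool_pos: [0.5215, 0.3022, 0.052]
orientation: [-90.0, 0.1, 87.2]
force: [-0.4, -0.0, 0.7]
opening: 0.0879
cmd [0.5215 0.3021 0.0527] 87.1
6.85 [-0.38784868 -0.03468769  0.6521684 ] [0.52151589 0.30221485 0.05197946] [-8.99552892e+01  7.98035925e-02  8.71542272e+01]
```

View pics/c6.png

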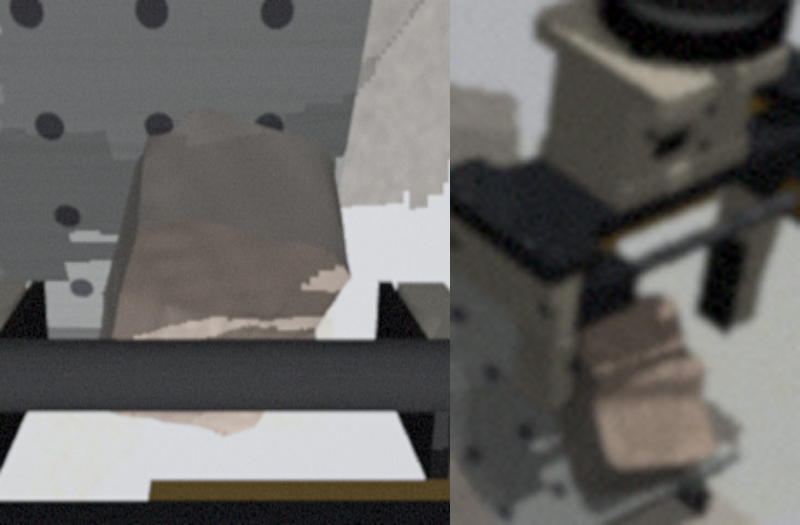

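```bash
python3 -m crank '[[[-1,3,10,0,0],[-1,3,18,0,0],[-1,3,22,0,0],[-1,3,24,0,0]]]'
```

```text
clock: 7.45
tool_pos: [0.5218, 0.3049, 0.0285]
orientation: [-90.0, 0.0, 87.1]
force: [0.7, -0.2, 0.5]
opening: 0.0876
```

```bash
python3 -m crank '[[[-1,0,3,0,0],[-1,0,5,0,0],[-1,0,6,0,0]]]'
```

```text
clock: 7.82
tool_pos: [0.5218, 0.305, 0.0227]
orientation: [-90.0, 0.0, 87.1]
force: [0.4, -0.6, -0.4]
opening: 0.0878
```

```bash
python3 -m crank '[[[1,0,1,0,0],[1,0,1,0,0],[1,0,1,0,0],[1,0,1,0,0],[1,0,1,0,0]]]'; python3 - <<'E'
from h import *
apply(3,31,0,0)
o=ctrl.get_obs();im=ctrl.snapshot('wrist'); cv2.imwrite('pics/w7.png',im[:,:,::-1]);im=ctrl.snapshot('scene'); cv2.imwrite('pics/s7.png',im[:,:,::-1])
crop('pics/s7.png','pics/s7z.png',390,80,80,120,5)
a=cv2.imread('pics/w7.png')[150:400,200:460]; b=cv2.resize(cv2.imread('pics/s7z.png'),(350,525)); cv2.imwrite('pics/c7.png',np.hstack([cv2.resize(a,(450,525)),b]))
o=ctrl.get_obs();print(o['clock'],o['force'],o['tool_pos'],o['opening'])
E
```

```text
clock: 8.45
tool_pos: [0.5218, 0.3049, 0.0217]
orientation: [-90.0, 0.0, 87.1]
force: [1.3, -2.0, -1.1]
opening: 0.0616
cmd [0.5217 0.3051 0.0217] 87.1
8.55 [ 1.01287254 -1.98261149 -0.46996637] [0.52184912 0.30489656 0.02168462] 0.0616285360298424
```

View pics/c7.png

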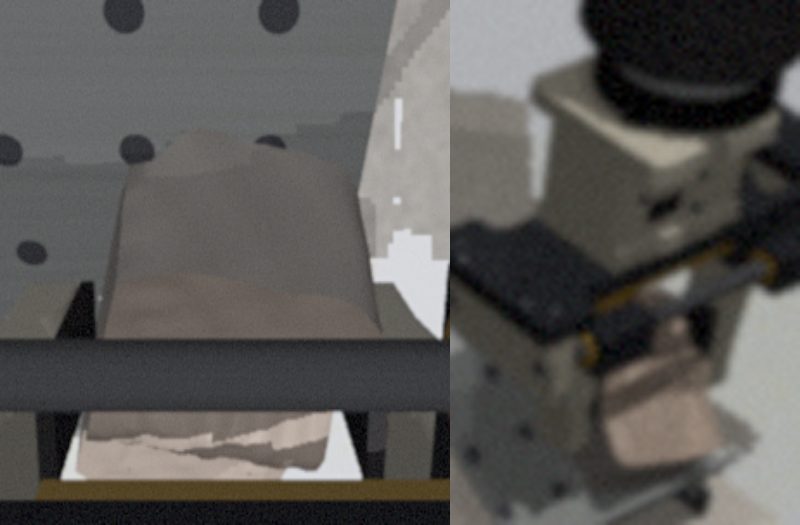

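```bash
python3 -m crank '[[[-1,0,0,0,0],[-1,2,0,0,0],[-1,2,0,0,0.12],[-1,2,0,0,0.22],[-1,2,0,0,0.24],[1,2,0,0,0.24],[1,2,0,0,0.24],[1,2,0,0,0.24],[1,2,0,0,0.24],[1,2,0,0,0.24]]]'; python3 - <<'E'
from h import *
apply(2,0,0,.24)
o=ctrl.get_obs();im=ctrl.snapshot('wrist'); cv2.imwrite('pics/w8.png',im[:,:,::-1])
crop('pics/w8.png','pics/w8z.png',200,150,260,250,2.1)
o=ctrl.get_obs();print(o['clock'],o['force'],o['tool_pos'],o['opening'])
E
```

```text
clock: 9.8
tool_pos: [0.5212, 0.3058, 0.0218]
orientation: [-90.0, 0.1, 73.4]
force: [-0.8, -6.3, 6.4]
opening: 0.057
cmd [0.5218 0.3071 0.0217] 73.35
9.85 [-0.34180759 -4.91159013  6.36201955] [0.52113951 0.30575575 0.02175262] 0.0570605213341741
```

View pics/w8z.png

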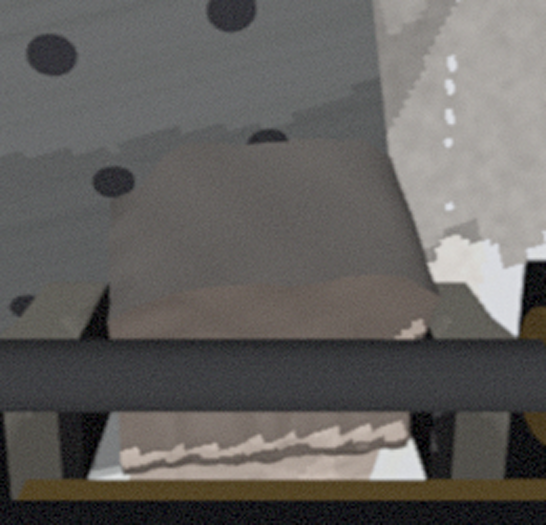

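```bash
python3 -m crank '[[[1,0,-5,0,0],[1,0,-15,0,0],[1,0,-30,0,0],[1,0,-50,0,0],[1,0,-75,0,0],[1,0,-100,0,0],[1,0,-100,0,0]]]'; python3 - <<'E'
from h import *
apply(0,-100,0,0)
o=ctrl.get_obs();im=ctrl.snapshot('wrist'); cv2.imwrite('pics/w9.png',im[:,:,::-1]);im=ctrl.snapshot('scene'); cv2.imwrite('pics/s9.png',im[:,:,::-1])
crop('pics/s9.png','pics/s9z.png',380,50,100,150,4)
a=cv2.imread('pics/w9.png')[150:400,200:460]; b=cv2.resize(cv2.imread('pics/s9z.png'),(350,525)); cv2.imwrite('pics/c9.png',np.hstack([cv2.resize(a,(450,525)),b]))
o=ctrl.get_obs();print(o['clock'],o['force'],o['tool_pos'],o['opening'])
E
```

```text
clock: 10.72
tool_pos: [0.5231, 0.3084, 0.1248]
orientation: [-90.1, -0.3, 73.4]
force: [-0.2, 0.9, -2.0]
opening: 0.0568
cmd [0.5218 0.3071 0.1217] 73.35
10.825 [ 0.68172593 -0.46282667 -3.89832147] [0.52157407 0.30706839 0.12179673] 0.056949260472960464
```

View pics/c9.png

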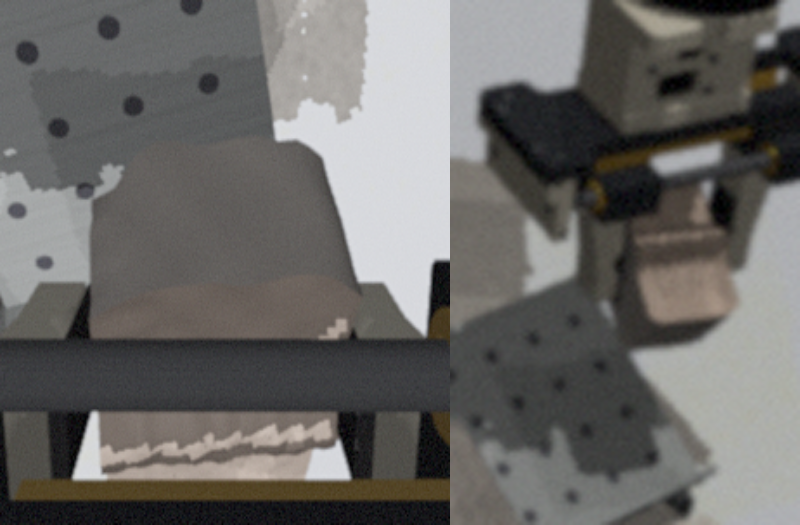

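```bash
python3 - <<'E'
from h import *
t=cam('top'); s=cam('scene')
print(back(t,[(317,283),(343,283),(343,228),(317,228)],.03).round(3)); print(back(s,[(293,252),(333,299),(357,278),(318,242)],.03).round(3))
print(back(t,[(375,247),(505,262),(500,337),(371,325)],.028).round(3))
plan(.43,-.005,.1217,84.73)
E
```

```text
[[ 0.504  0.03   0.03 ]
 [ 0.505 -0.027  0.03 ]
 [ 0.627 -0.024  0.03 ]
 [ 0.625  0.033  0.03 ]]
[[ 0.511 -0.017  0.03 ]
 [ 0.637 -0.028  0.03 ]
 [ 0.626  0.033  0.03 ]
 [ 0.517  0.033  0.03 ]]
[[ 0.587 -0.096  0.028]
 [ 0.562 -0.383  0.028]
 [ 0.398 -0.368  0.028]
 [ 0.416 -0.089  0.028]]
row [-325.3   -0.    -1.5] -0.1986
```

```bash
python3 -m crank '[[[1,0,-25,0,0],[1,-60,-25,0,-0.05],[1,-325,-25,3,-0.2],[1,-325,-25,3,-0.2],[1,-325,-25,3,-0.2],[1,-325,-25,3,-0.2],[1,-325,0,3,-0.2],[1,-325,40,3,-0.2],[1,-325,80,3,-0.2],[1,-325,92,3,-0.2],[1,-325,92,3,-0.2]]]'; python3 - <<'E'
from h import *
apply(-325,92,3,-.2)
o=ctrl.get_obs();im=ctrl.snapshot('scene'); cv2.imwrite('pics/s10.png',im[:,:,::-1])
crop('pics/s10.png','pics/s10z.png',180,50,180,200,3.5)
o=ctrl.get_obs();print(o['clock'],o['force'],o['tool_pos'],o['opening'])
E
```

```text
clock: 12.2
tool_pos: [0.4256, -0.0038, 0.0293]
orientation: [-89.9, 0.1, 84.9]
force: [-0.3, 0.1, -2.3]
opening: 0.057
cmd [ 0.4258 -0.0034  0.0297] 84.81
12.25 [ 0.38460432 -0.06113199 -2.67986833] [ 0.42648503 -0.00341222  0.03022914] 0.057001103703168424
```

View pics/s10z.png

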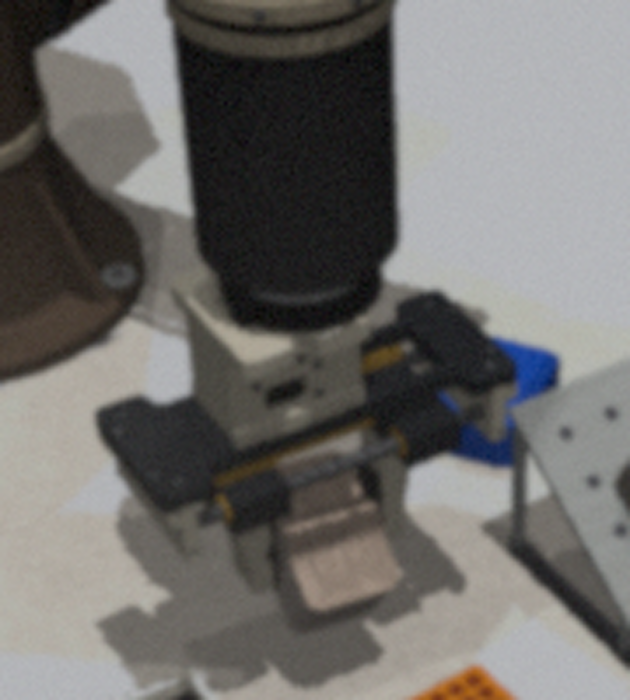

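```bash
python3 -m crank '[[[1,0,15,0,0],[1,0,28,0,0],[1,0,34,0,0],[1,0,36,0,0]]]'
```

```text
clock: 12.75
tool_pos: [0.4267, -0.0033, -0.0056]
orientation: [-90.1, -0.0, 84.8]
force: [-0.5, 0.5, -3.4]
opening: 0.0569
```

```bash
python3 -m crank '[[[1,0,3,0,0],[1,0,6,0,0],[1,0,8,0,0]]]'
```

```text
clock: 13.12
tool_pos: [0.4243, -0.0045, -0.0139]
orientation: [-89.8, 0.1, 84.8]
force: [-10.0, -2.2, 14.2]
opening: 0.056
```

```bash
python3 -m crank '[[[1,0,2,0,0],[1,0,4,0,0],[1,0,6,0,0]]]'
```

```text
clock: 13.5
tool_pos: [0.4219, -0.0059, -0.02]
orientation: [-89.6, 0.2, 84.8]
force: [-16.2, -4.4, 26.0]
opening: 0.054
```

```bash
python3 -m crank '[[[1,0,2,0,0],[1,0,4,0,0],[1,0,6,0,0]]]'; python3 - <<'E'
from h import *
apply(0,56,0,0)
im=ctrl.snapshot('scene'); cv2.imwrite('pics/s11.png',im[:,:,::-1])
crop('pics/s11.png','pics/s11z.png',200,120,100,110,5)
E
```

```text
clock: 13.88
tool_pos: [0.4209, -0.0059, -0.0262]
orientation: [-89.6, 0.2, 84.7]
force: [-19.5, 0.7, 25.4]
opening: 0.054
cmd [ 0.4258 -0.0034 -0.0263] 84.81
```

View pics/s11z.png

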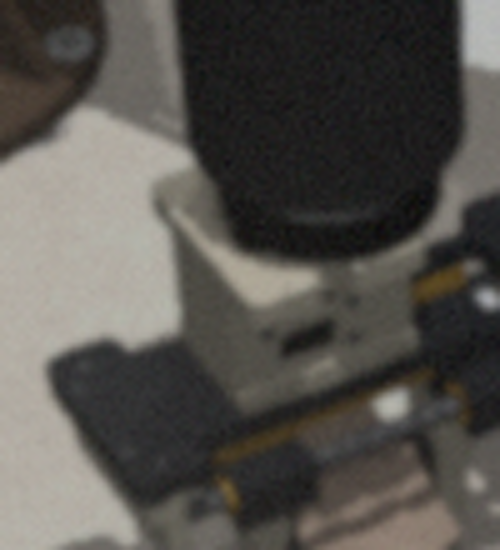

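```bash
python3 -m crank '[[[1,0,1,0,0],[1,0,2,0,0],[1,0,3,0,0]]]'; python3 - <<'E'
from h import *
apply(0,3,0,0)
o=ctrl.get_obs();im=ctrl.snapshot('wrist'); cv2.imwrite('pics/w12.png',im[:,:,::-1]);im=ctrl.snapshot('scene'); cv2.imwrite('pics/s12.png',im[:,:,::-1])
crop('pics/s12.png','pics/s12z.png',215,180,100,70,6)
print(o['moment'])
E
```

```text
clock: 14.3
tool_pos: [0.4208, -0.0058, -0.0293]
orientation: [-89.6, 0.2, 84.7]
force: [-18.6, 0.1, 23.1]
opening: 0.0539
cmd [ 0.4258 -0.0034 -0.0293] 84.81
[ 0.04368506  6.333151   -0.13103307]
```

View pics/s12z.png

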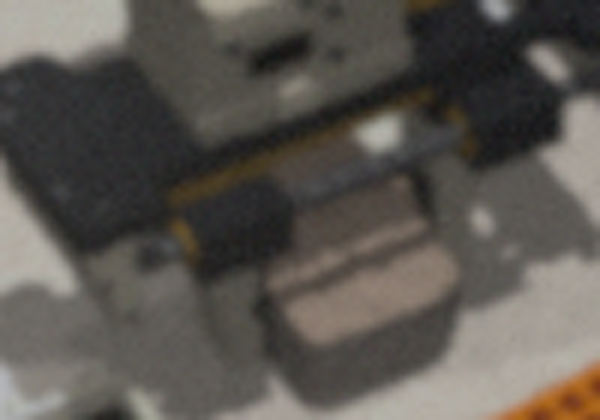

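View pics/w12.png

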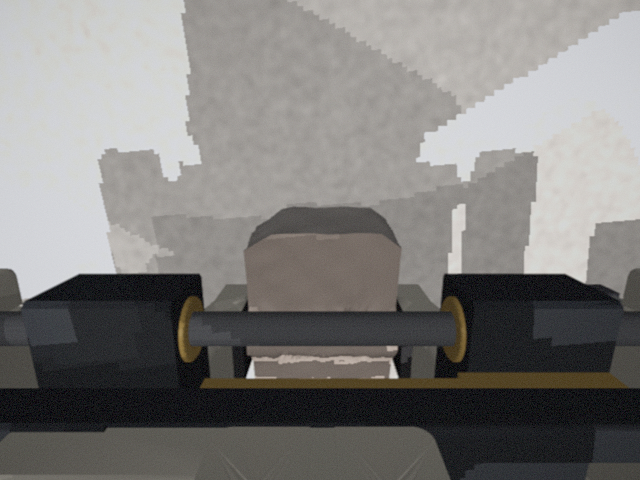

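```bash
python3 -m crank '[[[1,0,1,0,0],[1,0,2,0,0],[1,0,2,0,0]]]'
```

```text
clock: 14.78
tool_pos: [0.422, -0.0053, -0.0312]
orientation: [-89.7, 0.2, 84.8]
force: [-9.7, -1.2, 11.1]
opening: 0.0539
```

```bash
python3 -m crank '[[[1,0,1,0,0],[1,0,1.5,0,0]]]'; python3 - <<'E'
from h import *
apply(0,3.5,0,0)
o=ctrl.get_obs();im=ctrl.snapshot('wrist'); cv2.imwrite('pics/w13.png',im[:,:,::-1]);im=ctrl.snapshot('scene'); cv2.imwrite('pics/s13.png',im[:,:,::-1])
crop('pics/s13.png','pics/s13z.png',225,200,80,60,8)
print(o['moment'])
E
```

```text
clock: 15.02
tool_pos: [0.4221, -0.0052, -0.0326]
orientation: [-89.7, 0.2, 84.8]
force: [-15.5, 1.6, 21.0]
opening: 0.0537
cmd [ 0.4258 -0.0034 -0.0328] 84.81
[ 0.35329758  5.23287177 -0.06612844]
```

View pics/s13z.png

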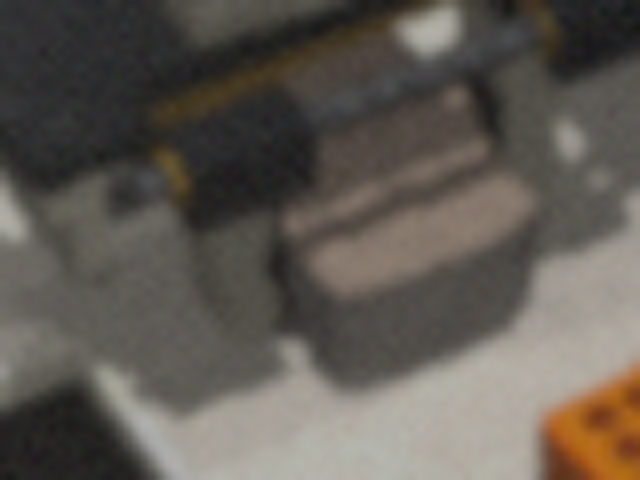

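```bash
python3 -m crank '[[[-1,0,0,0,0],[-1,0,0,0,0],[-1,0,0,0,0],[-1,0,-20,0,0],[-1,0,-70,-5,0],[-1,0,-110,-20,0],[-1,0,-110,-20,0]]]'; python3 - <<'E'
from h import *
apply(0,-110,-20,0)
o=ctrl.get_obs();im=ctrl.snapshot('wrist'); cv2.imwrite('pics/w14.png',im[:,:,::-1])
print(o['clock'],o['tool_pos'],o['orientation'],o['force'])
json.dump({k:list(o[k]) for k in('tool_pos','orientation')},open('w14.json','w'))
E
```

```text
clock: 16.0
tool_pos: [0.4494, -0.0044, 0.0804]
orientation: [-90.4, -0.2, 84.9]
force: [-0.6, 0.2, -0.8]
opening: 0.088
cmd [ 0.4457 -0.0052  0.0772] 84.81
16.0 [ 0.44937483 -0.00440952  0.08035753] [-90.37619668  -0.16298564  84.85469052] [-0.62465507  0.16006402 -0.82924348]
```

View pics/w14.png

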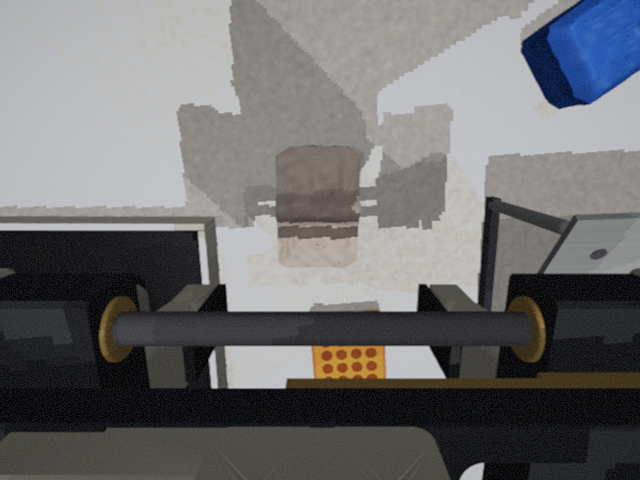

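```bash
cat > flat.py <<'E'
from h import *
def ov(src,dst,c,x,y,yaw,z0,h,crp,s,ridge=True):
    im=cv2.resize(cv2.imread(src),None,fx=s,fy=s,interpolation=cv2.INTER_CUBIC)
    R=Ro.from_euler('z',yaw,degrees=True).as_matrix()
    def line(P,col):
        q=((proj(c,np.array(P)@R.T+[x,y,z0])+.5)*s-.5); cv2.polylines(im,[np.round(q).astype(np.int32)],False,col,1,cv2.LINE_AA)
    e,w=.04,.027
    for z,col in((0,(0,255,255)),(h,(0,0,255))): line([[e,w,z],[-e,w,z],[-e,-w,z],[e,-w,z],[e,w,z]],col)
    if ridge: 
        for a in(.004,-.004): line([[a,w,h+.008],[a,-w,h+.008]],(255,0,0))
    X,Y,W,H=[int(v*s) for v in crp]; cv2.imwrite(dst,im[Y:Y+H,X:X+W])
E
python3 - <<'E'
from flat import *
o=ctrl.get_obs();im=ctrl.snapshot('wrist'); cv2.imwrite('pics/w15.png',im[:,:,::-1])
o=ctrl.get_obs() if False else o
im2=ctrl.snapshot('wrist'); o2=ctrl.get_obs(); 
print(o['tool_pos'],o['orientation'],o2['tool_pos'],o2['orientation'])
json.dump({k:list(o2[k]) for k in('tool_pos','orientation')},open('w15.json','w'))
cv2.imwrite('pics/w15.png',im2[:,:,::-1])
c=cam('wrist',o2)
print(back(c,[(276,148),(360,148),(358,267),(279,266)],.034).round(4))
p=back(c,[(276,148),(360,148),(358,267),(279,266)],.034).mean(0)
ov('pics/w15.png','pics/w15o.png',c,p[0],p[1],-5.2,0,.034,(250,130,140,150),4)
E
```

```text
[ 0.44733599 -0.00488006  0.07843452] [-90.17947331  -0.10306993  84.81068019] [ 0.44519376 -0.00556909  0.07653406] [-8.99396770e+01  1.10911584e-02  8.48058555e+01]
[[ 0.3726 -0.026   0.034 ]
 [ 0.3773  0.0259  0.034 ]
 [ 0.4544  0.0195  0.034 ]
 [ 0.4489 -0.0334  0.034 ]]
```

View pics/w15o.png

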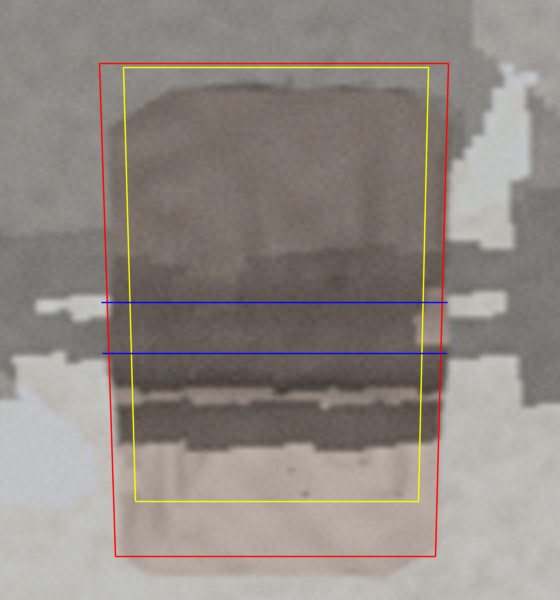

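```bash
python3 - <<'E'
from flat import *
o={k:np.array(v) for k,v in json.load(open('w15.json')).items()}; c=cam('wrist',o)
crop('pics/w15.png','pics/x.png',250,130,140,150,4)
q=lambda a:(np.array(a)+.5)/4-.5+[250,130]
# edge mids: uphill(near) end, far end, left, right sides at mid
E=back(c,[q((275,86)),q((275,577)),q((110,300)),q((444,300))],.034); print(E.round(4))
ctr=(E[0]+E[1])/2; print(ctr,np.linalg.norm(E[0]-E[1]),np.linalg.norm(E[2]-E[3]),(E[2]+E[3])/2)
ov('pics/w15.png','pics/w15p.png',c,ctr[0],(E[2]+E[3])[1]/2-.0001,-5.2,0,.034,(250,130,140,150),4)
E
```

```text
[[ 0.3769 -0.      0.034 ]
 [ 0.4568 -0.0075  0.034 ]
 [ 0.4076 -0.0296  0.034 ]
 [ 0.4125  0.024   0.034 ]]
[ 0.41685465 -0.00377251  0.034     ] 0.08032426197779914 0.05380304140901762 [ 0.41009299 -0.00281713  0.034     ]
```

View pics/w15p.png

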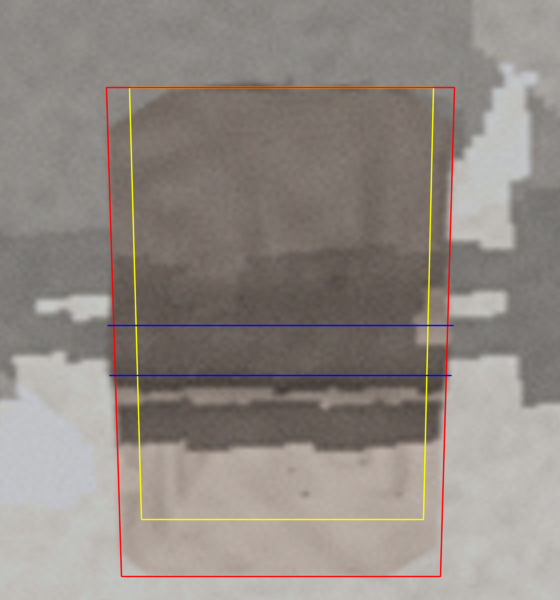

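```bash
python3 - <<'E'
from h import *
d=np.array([.4169,-.0036,-.030])-[.4452,-.0056,.0765]; print((axes(84.81)@d*1000).round(1))
E
```

```text
[ -0.6 106.5  28.4]
```

```bash
python3 -m crank '[[[-1,0,10,28.5,0],[-1,0,60,28.5,0],[-1,0,92,28.5,0],[-1,0,103,28.5,0],[-1,0,106,28.5,0],[1,0,106,28.5,0],[1,0,106,28.5,0],[1,0,106,28.5,0],[1,0,106,28.5,0],[1,0,106,28.5,0]]]'; python3 - <<'E'
from h import *
apply(0,106,28.5,0); o=ctrl.get_obs(); print(o['tool_pos'],o['force'],o['moment'])
E
```

```text
clock: 17.4
tool_pos: [0.4177, -0.0029, -0.0283]
orientation: [-90.0, -0.0, 84.8]
force: [-1.2, -2.1, 7.0]
opening: 0.0536
cmd [ 0.4173 -0.0026 -0.0288] 84.81
[ 0.41774504 -0.00287073 -0.02831841] [-1.22872222 -2.12777239  7.01527184] [-0.49570341  0.41157897 -0.00065136]
```

```bash
python3 - <<'E'
from h import *
t=cam('top'); print(back(t,[(346,180),(412,195),(418,165),(355,148)],.1).round(3))
plan(.566,-.175,.10,84.73)
E
```

```text
[[ 0.716 -0.025  0.1  ]
 [ 0.688 -0.165  0.1  ]
 [ 0.754 -0.178  0.1  ]
 [ 0.787 -0.043  0.1  ]]
row [-158.2 -128.8 -163.7] 0.0014
```

```bash
python3 -m crank '[[[1,0,-10,0,0],[1,0,-60,0,0],[1,0,-120,0,0],[1,-80,-129,-80,0],[1,-158,-129,-164,0],[1,-158,-129,-164,0],[1,-158,-129,-164,0],[1,-158,-129,-164,0],[1,-158,-129,-164,0]]]'; python3 - <<'E'
from h import *
apply(-158,-129,-164,0)
ctrl.snapshot('wrist'); im=ctrl.snapshot('wrist'); o=ctrl.get_obs(); cv2.imwrite('pics/w16.png',im[:,:,::-1])
print(o['clock'],o['tool_pos'],o['orientation'],o['force'],o['opening'])
json.dump({k:list(o[k]) for k in('tool_pos','orientation')},open('w16.json','w'))
E
```

```text
clock: 18.52
tool_pos: [0.5656, -0.1749, 0.0998]
orientation: [-89.9, -0.0, 84.8]
force: [-0.2, -0.1, -3.1]
opening: 0.0536
cmd [ 0.5664 -0.1748  0.1002] 84.81
18.625 [ 0.56588446 -0.17425354  0.10034222] [-8.99697170e+01 -1.42493444e-02  8.48613317e+01] [ 0.36136749 -0.30695506 -3.30991742] 0.053956313563377156
```

View pics/w16.png

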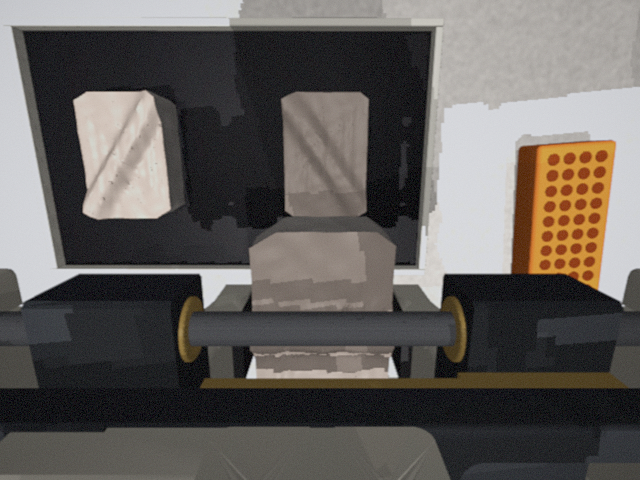

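```bash
python3 - <<'E'
from flat import *
o={k:np.array(v) for k,v in json.load(open('w16.json')).items()}; c=cam('wrist',o)
P=back(c,[(325,92),(326,216),(283,150),(369,150),(125,92),(125,219)],.046); print(P.round(4),(P[0]+P[1])/2,(P[2]+P[3])/2,np.linalg.norm(P[0]-P[1]),np.linalg.norm(P[2]-P[3]))
ct=(P[0]+P[1])/2; m=(P[2]+P[3])/2
ov('pics/w16.png','pics/w16o.png',c,ct[0],ct[1],-5.2,.046,0,(265,75,125,150),4,False)
E
```

```text
[[ 0.4622 -0.1614  0.046 ]
 [ 0.5406 -0.1676  0.046 ]
 [ 0.4948 -0.1918  0.046 ]
 [ 0.4998 -0.1359  0.046 ]
 [ 0.4509 -0.2865  0.046 ]
 [ 0.5303 -0.3046  0.046 ]] [ 0.50139584 -0.16452369  0.046     ] [ 0.49728813 -0.16384965  0.046     ] 0.07869249224173035 0.05607188767270073
```

View pics/w16o.png

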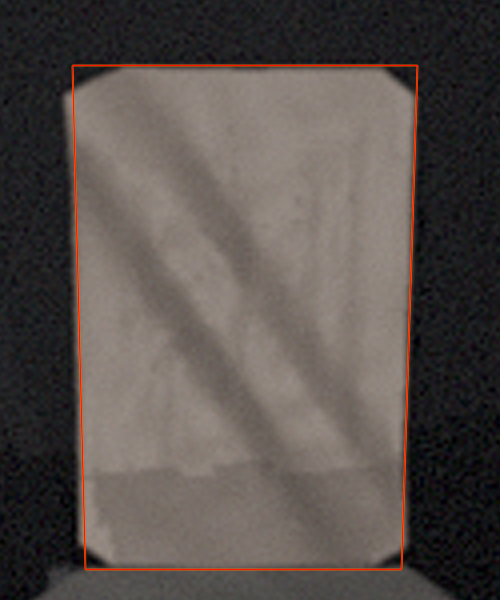

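```bash
python3 - <<'E'
from h import *
o=json.load(open('w16.json'))['tool_pos']
d=np.array([.502,-.1666,.034])-o; print((axes(84.81)@d*1000).round(1))
E
```

```text
[ 1.8 66.3 64.3]
```

```bash
python3 -m crank '[[[1,2,0,64,0],[1,2,0,64,0],[1,2,30,64.3,0],[1,2,54,64.3,0],[1,2,64,64.3,0],[1,2,66,64.3,0],[1,2,66,64.3,0]]]'; python3 - <<'E'
from h import *
apply(2,66,64.3,0); o=ctrl.get_obs()
im=ctrl.snapshot('scene'); cv2.imwrite('pics/s17.png',im[:,:,::-1]); crop('pics/s17.png','pics/s17z.png',140,200,140,130,5)
o=ctrl.get_obs(); print(o['tool_pos'],o['force'])
E
```

```text
clock: 19.5
tool_pos: [0.5035, -0.167, 0.035]
orientation: [-90.1, 0.0, 84.9]
force: [0.1, -0.9, -3.0]
opening: 0.0539
cmd [ 0.5025 -0.167   0.0342] 84.81
[ 0.50356145 -0.16712194  0.03513189] [-0.49450595  0.20954022 -2.63621916]
```

View pics/s17z.png

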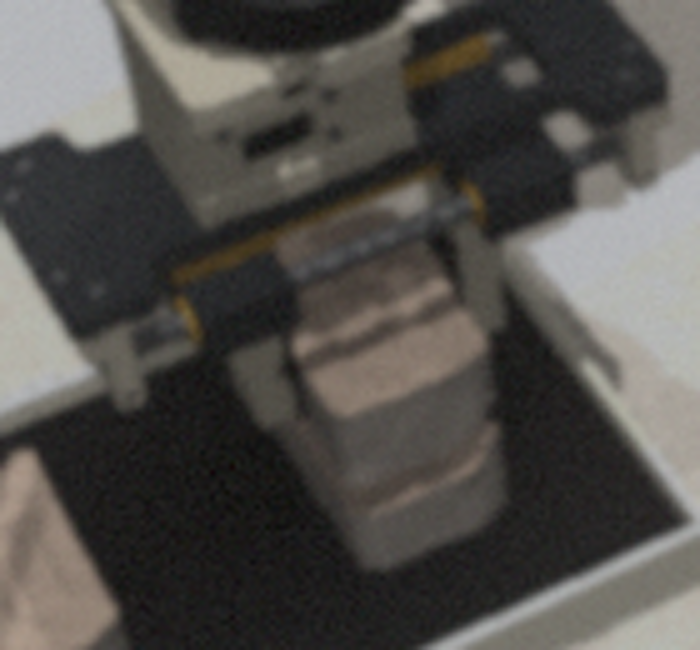

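```bash
python3 -m crank '[[[1,0,4,1,0],[1,0,8,1,0],[1,0,10,1,0],[1,0,10,1,0]]]'
```

```text
clock: 20.05
tool_pos: [0.5017, -0.1671, 0.024]
orientation: [-90.0, 0.0, 84.8]
force: [-0.2, -0.4, -2.3]
opening: 0.0537
```

```bash
python3 -m crank '[[[1,0,2,0,0],[1,0,4,0,0],[1,0,5,0,0]]]'
```

```text
clock: 20.42
tool_pos: [0.5017, -0.1671, 0.0191]
orientation: [-90.0, 0.0, 84.8]
force: [-0.1, 0.3, -2.8]
opening: 0.054
```

```bash
python3 -m crank '[[[1,0,1,0,0],[1,0,2,0,0],[1,0,2,0,0]]]'
```

```text
clock: 20.8
tool_pos: [0.5019, -0.1671, 0.0177]
orientation: [-90.0, 0.0, 84.8]
force: [-2.1, 1.9, 4.8]
opening: 0.0538
```

```bash
python3 -m crank '[[[1,0,1,0,0],[1,0,2,0,0],[1,0,2,0,0]]]'
```

```text
clock: 21.18
tool_pos: [0.5019, -0.1671, 0.0177]
orientation: [-90.1, 0.0, 84.9]
force: [-10.6, 5.4, 26.2]
opening: 0.0538
```

```bash
python3 -m crank '[[[1,0,-1.5,0,0],[-1,0,-1.5,0,0],[-1,0,-1.5,0,0],[-1,0,-1.5,0,0],[-1,0,-1.5,0,0],[-1,0,-20,0,0],[-1,0,-60,0,0],[-1,0,-80,-40,0],[-1,0,-80,-60,0],[-1,0,-80,-60,0],[-1,0,-80,-60,0]]]'; python3 - <<'E'
from h import *
apply(0,10+5+2+2-80,1-60,0)
ctrl.snapshot('wrist'); im=ctrl.snapshot('wrist'); o=ctrl.get_obs(); cv2.imwrite('pics/w18.png',im[:,:,::-1])
im=ctrl.snapshot('scene'); cv2.imwrite('pics/s18.png',im[:,:,::-1]); crop('pics/s18.png','pics/s18z.png',140,220,140,110,5.5)
print(o['clock'],o['tool_pos'],o['orientation'],o['force'],o['opening'])
json.dump({k:list(o[k]) for k in('tool_pos','orientation')},open('w18.json','w'))
E
```

```text
clock: 22.55
tool_pos: [0.5605, -0.1724, 0.0946]
orientation: [-89.9, -0.0, 84.8]
force: [-0.7, 0.2, -0.5]
opening: 0.0876
cmd [ 0.5613 -0.1724  0.0952] 84.81
22.65 [ 0.56059937 -0.17243131  0.09492612] [-8.99456332e+01  1.71305793e-04  8.48282228e+01] [-0.08296903 -0.20102621  0.09728039] 0.0872440112007232
```

View pics/w18.png

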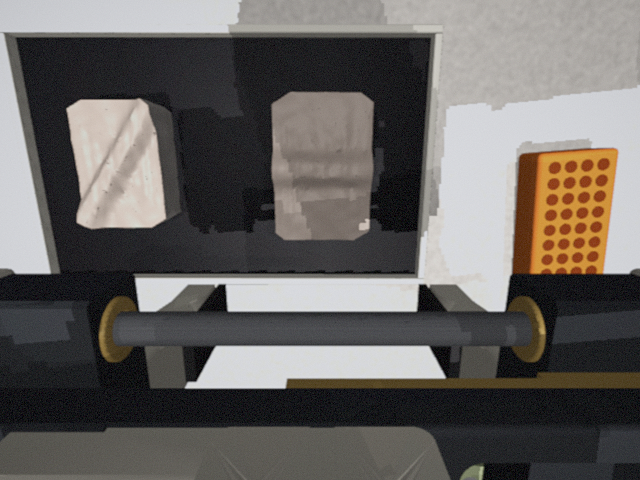

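View pics/s18z.png

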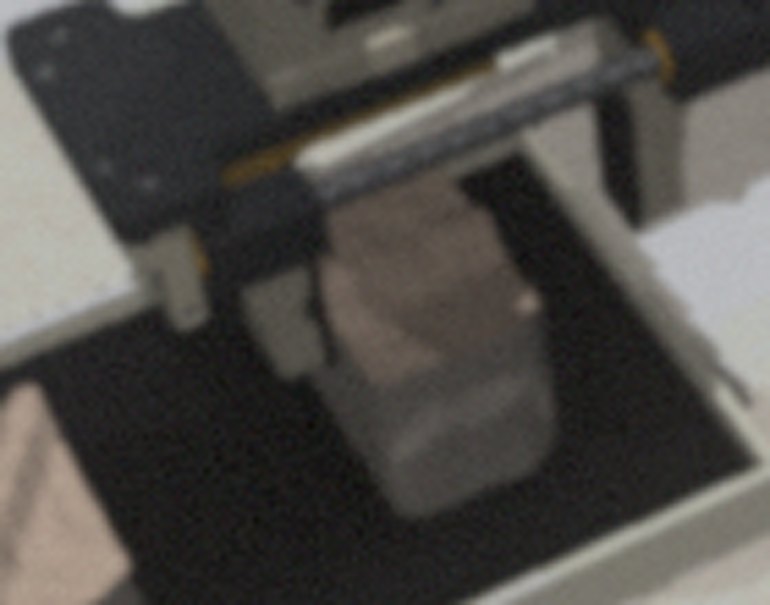

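```bash
python3 - <<'E'
from flat import *
o={k:np.array(v) for k,v in json.load(open('w18.json')).items()}; c=cam('wrist',o)
P=back(c,[(322,92),(322,240.5),(272.5,150),(373.5,150)],.08); print(((P[0]+P[1])/2).round(4),((P[2]+P[3])/2).round(4),np.linalg.norm(P[0]-P[1]),np.linalg.norm(P[2]-P[3]))
ov('pics/w18.png','pics/w18o.png',c,.5014,-.1649,-5.2,.046,.034,(255,75,135,180),3.3,True)
E
```

```text
[ 0.5026 -0.1656  0.08  ] [ 0.492  -0.1641  0.08  ] 0.08061954734003325 0.05538074780603809
```

View pics/w18o.png

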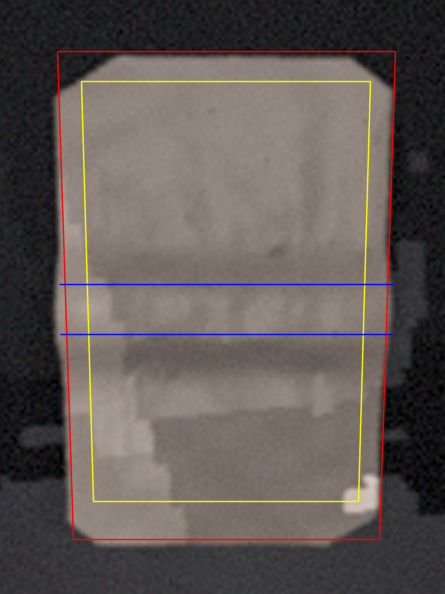

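```bash
python3 - <<'E'
from h import *
plan(.528,-.1693,.052,84.81)
E
python3 -m crank '[[[1,0,0,33,0],[1,0,5,33,0],[1,0,10,33,0],[1,0,15,33,0],[1,0,20,33,0],[1,0,30,33,0],[1,0,38,33,0],[1,0,42,33,0],[1,0,43,33,0],[1,0,43,33,0]]]'
```

```text
row [ 0.  43.2 33.4] -0.0
clock: 23.95
tool_pos: [0.5288, -0.1695, 0.0524]
orientation: [-90.0, 0.0, 84.8]
force: [-0.7, -0.2, -0.2]
opening: 0.0006
```

```bash
python3 -m crank '[[[1,0,2,0,0],[1,0,4,0,0],[1,0,6,0,0],[1,0,6.5,0,0]]]'
```

```text
clock: 24.45
tool_pos: [0.5286, -0.1695, 0.0456]
orientation: [-90.0, 0.0, 84.8]
force: [0.4, -0.2, -0.3]
opening: 0.0003
```

```bash
python3 -m crank '[[[1,0,1,0,0],[1,0,2,0,0],[1,0,2,0,0]]]'
```

```text
clock: 24.82
tool_pos: [0.5288, -0.1695, 0.0449]
orientation: [-90.0, 0.0, 84.9]
force: [-4.3, 2.0, 10.4]
opening: 0.0006
```

```bash
python3 -m crank '[[[1,0,1,0,0],[1,0,1,0,0],[1,0,1,0,0]]]'; python3 - <<'E'
from h import *
apply(0,43+6.5+2+1,33,0)
im=ctrl.snapshot('scene'); cv2.imwrite('pics/s19.png',im[:,:,::-1]); crop('pics/s19.png','pics/s19z.png',140,200,140,130,5)
E
```

```text
clock: 25.2
tool_pos: [0.5289, -0.1695, 0.0448]
orientation: [-90.1, 0.0, 84.9]
force: [-5.7, 4.0, 18.7]
opening: 0.0004
cmd [ 0.5284 -0.1694  0.0427] 84.81
```

View pics/s19z.png

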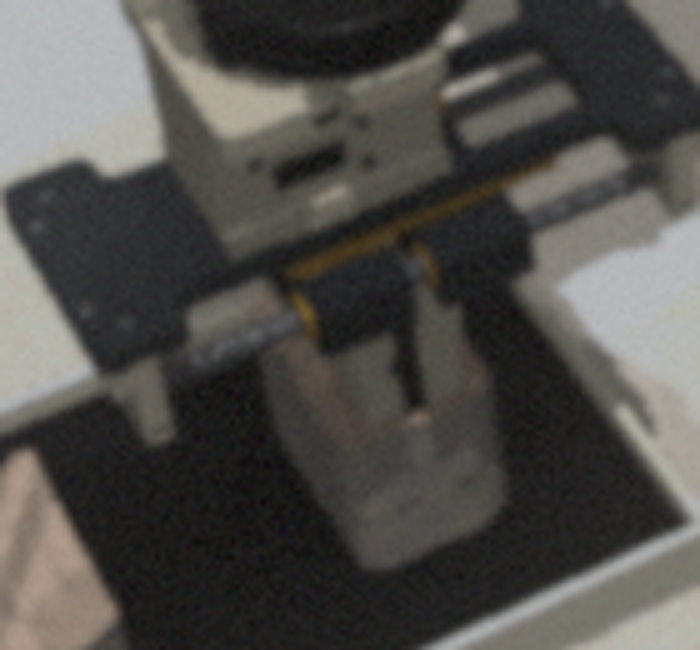

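```bash
python3 - <<'E'
from h import *
plan(.5201,.1766,.155,87.05)
E
python3 -m crank '[[[1,0,-20,0,0],[1,0,-75,0,0],[-1,100,-112,0,0],[-1,343,-112,40,-0.039],[-1,343,-112,40,-0.039],[-1,343,-112,40,-0.039],[-1,343,-112,40,-0.039],[-1,343,-112,40,-0.039],[-1,343,-112,40,-0.039],[-1,343,-112,40,-0.039]]]'
```

```text
row [ 343.8 -112.3   39.6] -0.0391
clock: 26.5
tool_pos: [0.5195, 0.1755, 0.1545]
orientation: [-90.0, 0.0, 87.1]
force: [-0.0, -0.4, 0.3]
opening: 0.075
```

```bash
python3 - <<'E'
from fit2 import *
apply(343,-112,40,-.039)
ctrl.snapshot('wrist'); im=ctrl.snapshot('wrist'); o=ctrl.get_obs(); cv2.imwrite('pics/w20.png',im[:,:,::-1]); print(o['tool_pos'],o['opening'])
json.dump({k:list(o[k]) for k in('tool_pos','orientation')},open('w20.json','w'))
c=cam('wrist',o)
overlay2('pics/w20.png','pics/w20o.png',c,rackT(.484,.232,177.05),[(40,52,0,.0339)],(180,90,370,200),2.1)
E
```

```text
cmd [0.5196 0.1758 0.1547] 87.04
[0.51968163 0.174768   0.15465552] 0.08266761430287434
```

View pics/w20o.png

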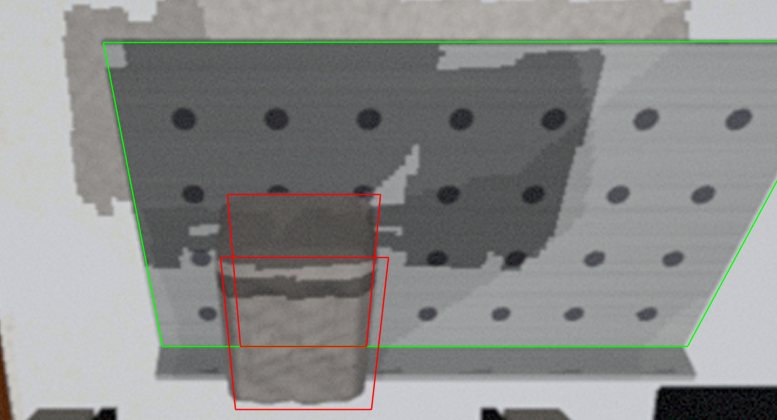

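```bash
python3 -m crank '[[[-1,-2,30,0,0],[-1,-2,80,0,0],[-1,-2,110,0,0],[-1,-2,122,0,0],[-1,-2,128,0,0],[-1,-2,128,0,0]]]'
```

```text
clock: 27.35
tool_pos: [0.5202, 0.1738, 0.0274]
orientation: [-90.0, -0.0, 87.1]
force: [0.8, -0.6, 0.2]
opening: 0.0877
```

```bash
python3 -m crank '[[[-1,0,4,0,0],[-1,0,7.5,0,0],[-1,0,8.5,0,0]]]'; python3 - <<'E'
from h import *
apply(-2,136.5,0,0)
im=ctrl.snapshot('wrist'); cv2.imwrite('pics/w21.png',im[:,:,::-1])
im=ctrl.snapshot('scene'); cv2.imwrite('pics/s21.png',im[:,:,::-1]); crop('pics/s21.png','pics/s21z.png',310,90,120,140,4)
E
```

```text
clock: 27.72
tool_pos: [0.5196, 0.1738, 0.0183]
orientation: [-90.0, -0.0, 87.1]
force: [0.3, -0.6, -0.4]
opening: 0.088
cmd [0.5195 0.1738 0.0182] 87.04
```

View pics/w21.png

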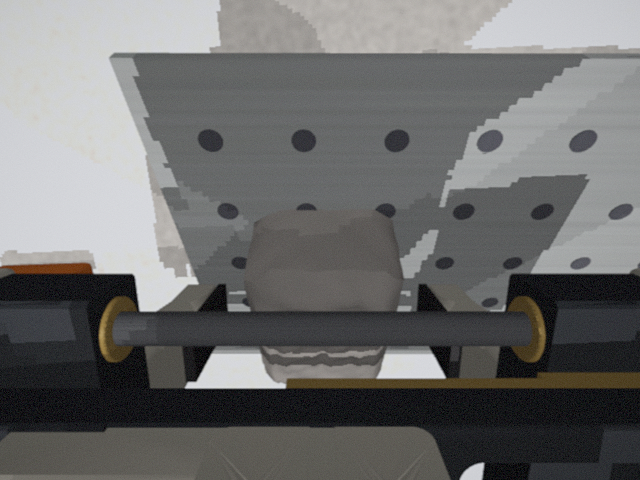

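View pics/s21z.png

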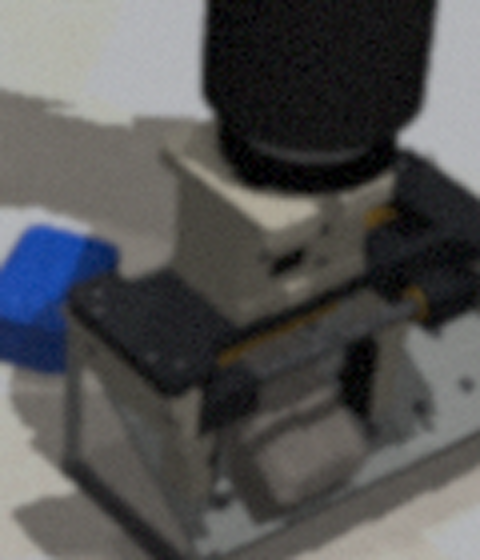

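```bash
python3 -m crank '[[[1,0,0,0,0],[1,0,0,0,0],[1,0,0,0,0],[1,0,0,0,0],[1,0,0,0,0],[1,0,0,0,0],[1,0,-6,0,0],[1,0,-15,0,0],[1,0,-30,0,0]]]'
```

```text
clock: 28.95
tool_pos: [0.5192, 0.1734, 0.0487]
orientation: [-89.9, 0.0, 87.1]
force: [-0.3, -0.2, -2.7]
opening: 0.0538
```

```bash
python3 - <<'E'
from h import *
apply(0,-30,0,0); plan(.430,-.004,.0,84.81)
E
```

```text
cmd [0.5195 0.1738 0.0482] 87.04
row [-182.2   48.2   80.2] 0.039
```

```bash
python3 -m crank '[[[1,0,-60,0,0],[1,0,-85,0,0],[1,-60,-85,10,0.039],[1,-120,-85,50,0.039],[1,-182,-80,80,0.039],[1,-182,-40,80,0.039],[1,-182,10,80,0.039],[1,-182,38,80,0.039],[1,-182,46,80,0.039],[1,-182,50,80,0.039]]]'; python3 - <<'E'
from h import *
apply(-182,50,80,.039); o=ctrl.get_obs();print(o['moment'],o['tool_pos'])
im=ctrl.snapshot('scene'); cv2.imwrite('pics/s22.png',im[:,:,::-1]); crop('pics/s22.png','pics/s22z.png',200,140,120,120,5)
E
```

```text
clock: 30.2
tool_pos: [0.4313, -0.0036, -0.001]
orientation: [-90.1, -0.0, 84.9]
force: [0.4, 0.2, -3.2]
opening: 0.0537
cmd [ 0.4302 -0.0038 -0.0018] 84.81
[-0.0216859  -0.05021857  0.08280543] [ 0.43129016 -0.00361195 -0.00101737]
```

View pics/s22z.png

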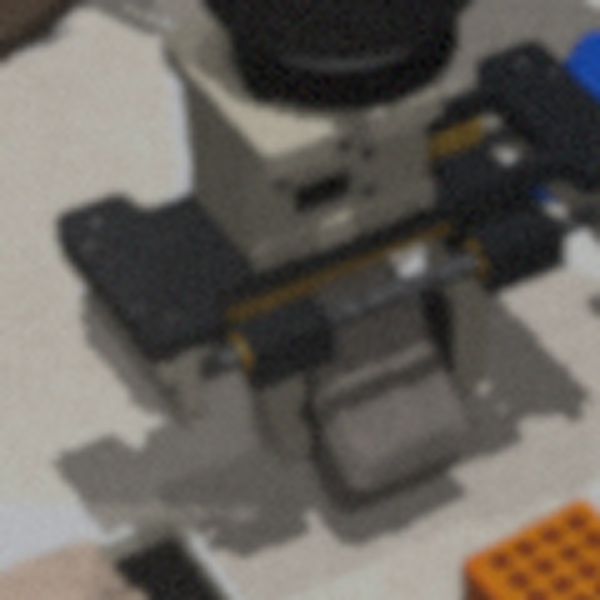

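```bash
python3 -m crank '[[[1,0,5,0,0],[1,0,9,0,0],[1,0,12,0,0],[1,0,15,0,0],[1,0,18,0,0],[1,0,20,0,0]]]'
```

```text
clock: 31.0
tool_pos: [0.4279, -0.0039, -0.0207]
orientation: [-89.8, 0.0, 84.8]
force: [-20.8, 9.0, 31.3]
opening: 0.0539
```

```bash
python3 -m crank '[[[1,0,2,0,0],[1,0,4,0,0],[1,0,6,0,0],[1,0,8,0,0]]]'
```

```text
clock: 31.5
tool_pos: [0.4271, -0.0049, -0.0294]
orientation: [-89.7, 0.1, 84.8]
force: [-14.7, 3.4, 20.8]
opening: 0.0537
```

```bash
python3 -m crank '[[[1,0,1,0,0],[1,0,2,0,0],[1,0,3,0,0]]]'; python3 - <<'E'
from h import *
apply(0,31,0,0)
im=ctrl.snapshot('scene'); cv2.imwrite('pics/s23.png',im[:,:,::-1]); crop('pics/s23.png','pics/s23z.png',225,200,80,60,8)
im=ctrl.snapshot('wrist'); cv2.imwrite('pics/w23.png',im[:,:,::-1])
E
```

```text
clock: 31.88
tool_pos: [0.4273, -0.0051, -0.0325]
orientation: [-89.7, 0.1, 84.8]
force: [-13.8, 2.1, 17.6]
opening: 0.0538
cmd [ 0.4302 -0.0038 -0.0328] 84.81
```

View pics/s23z.png

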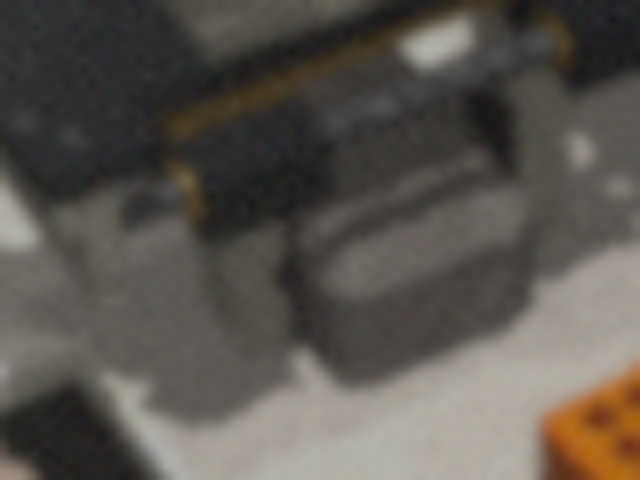

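```bash
python3 -m crank '[[[-1,0,0,0,0],[-1,0,0,0,0],[-1,0,0,0,0],[-1,0,-20,0,0],[-1,0,-70,-5,0],[-1,0,-110,-20,0],[-1,0,-110,-20,0],[-1,0,-110,-20,0]]]'; python3 - <<'E'
from h import *
apply(0,-110,-20,0)
ctrl.snapshot('wrist');im=ctrl.snapshot('wrist');o=ctrl.get_obs(); cv2.imwrite('pics/w24.png',im[:,:,::-1])
crop('pics/w24.png','pics/w24z.png',250,120,140,160,3.7)
print(o['clock'],o['tool_pos'],o['orientation'],o['force'])
json.dump({k:list(o[k]) for k in('tool_pos','orientation')},open('w24.json','w'))
E
```

```text
clock: 32.98
tool_pos: [0.4499, -0.0059, 0.0768]
orientation: [-90.0, -0.0, 84.8]
force: [0.3, -0.6, -0.1]
opening: 0.0876
cmd [ 0.4501 -0.0056  0.0772] 84.81
33.075 [ 0.44931364 -0.00606855  0.07615377] [-8.98874638e+01  4.71962712e-02  8.48203457e+01] [-0.35970145 -0.39856393 -0.6931562 ]
```

View pics/w24z.png

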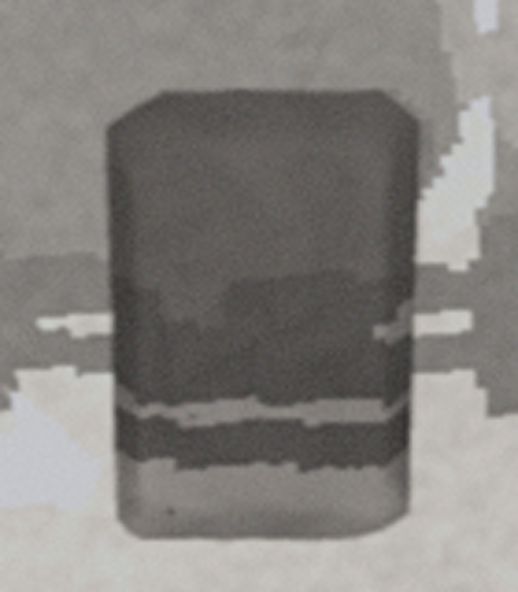

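```bash
python3 - <<'E'
from flat import *
o={k:np.array(v) for k,v in json.load(open('w24.json')).items()}; c=cam('wrist',o)
q=lambda a:(np.array(a)+.5)/3.7-.5+[250,120]
E=back(c,[q((265,90)),q((265,538)),q((112,310)),q((414,310))],.030); print(E.round(4),((E[0]+E[1])/2).round(4),np.linalg.norm(E[0]-E[1]),np.linalg.norm(E[2]-E[3]))
ct=(E[0]+E[1])/2
ov('pics/w24.png','pics/w24o.png',c,ct[0],ct[1],-5.2,0,.030,(250,120,140,160),3.7,False)
E
```

```text
[[ 0.3768  0.0016  0.03  ]
 [ 0.456  -0.0056  0.03  ]
 [ 0.4116 -0.0287  0.03  ]
 [ 0.4164  0.0244  0.03  ]] [ 0.4164 -0.002   0.03  ] 0.07955873625843041 0.05336255126822841
```

View pics/w24o.png

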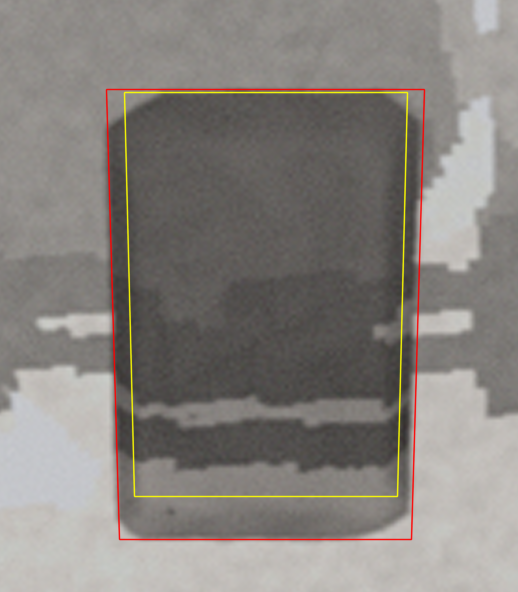

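```bash
python3 - <<'E'
from h import *
d=np.array([.4166,-.0040,-.030])-[.4496,-.0059,.0766]; print((axes(84.81)@d*1000).round(1))
E
python3 -m crank '[[[-1,-1,10,33,0],[-1,-1,60,33,0],[-1,-1,92,33,0],[-1,-1,103,33,0],[-1,-1,106.5,33,0],[1,-1,106.5,33,0],[1,-1,106.5,33,0],[1,-1,106.5,33,0],[1,-1,106.5,33,0],[1,-1,106.5,33,0]]]'; python3 - <<'E'
from h import *
apply(-1,106.5,33,0); o=ctrl.get_obs(); print(o['tool_pos'],o['force'])
E
```

```text
[ -1.1 106.6  33. ]
clock: 34.33
tool_pos: [0.4177, -0.0037, -0.0288]
orientation: [-90.0, -0.0, 84.8]
force: [-1.3, -0.3, 6.9]
opening: 0.0537
cmd [ 0.4172 -0.0036 -0.0293] 84.81
[ 0.41769885 -0.00368682 -0.02884708] [-1.29187683 -0.33215809  6.88304085]
```

```bash
python3 - <<'E'
from h import *
plan(.503,-.1672,.075,84.81)
E
python3 -m crank '[[[1,0,-10,0,0],[1,0,-60,0,0],[1,0,-115,0,0],[1,-80,-125,-50,0],[1,-155.5,-125,-100.5,0],[1,-155.5,-125,-100.5,0],[1,-155.5,-120,-100.5,0],[1,-155.5,-110,-100.5,0],[1,-155.5,-104.5,-100.5,0],[1,-155.5,-104.5,-100.5,0]]]'
```

```text
row [-155.2 -104.3 -100.3] -0.0
clock: 35.58
tool_pos: [0.5028, -0.1667, 0.0748]
orientation: [-89.9, 0.0, 84.9]
force: [-0.4, -0.5, -4.2]
opening: 0.0536
```

```bash
python3 - <<'E'
from h import *
apply(-155.5,-104.5,-100.5,0); o=ctrl.get_obs();print(o['tool_pos'])
im=ctrl.snapshot('scene'); cv2.imwrite('pics/s25.png',im[:,:,::-1]); crop('pics/s25.png','pics/s25z.png',140,180,140,150,4.5)
E
python3 -m crank '[[[1,0,4,0,0],[1,0,8,0,0],[1,0,12,0,0],[1,0,14,0,0],[1,0,14,0,0]]]'
```

```text
cmd [ 0.5032 -0.1676  0.0752] 84.81
[ 0.50281795 -0.16670481  0.07484727]
clock: 36.25
tool_pos: [0.5034, -0.1678, 0.061]
orientation: [-90.0, 0.0, 84.8]
force: [0.4, -0.2, -3.6]
opening: 0.0537
```

View pics/s25z.png

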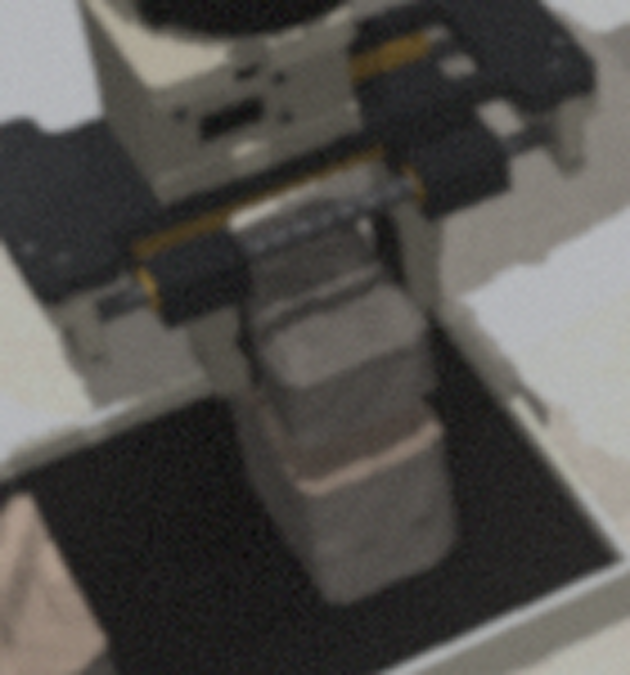

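```bash
python3 -m crank '[[[1,0,2,0,0],[1,0,4,0,0],[1,0,5.5,0,0]]]'
```

```text
clock: 36.62
tool_pos: [0.5034, -0.1677, 0.0556]
orientation: [-90.0, 0.0, 84.8]
force: [0.9, 0.3, -4.9]
opening: 0.0537
```

```bash
python3 -m crank '[[[1,0,1,0,0],[1,0,2.5,0,0],[1,0,3.5,0,0],[1,0,3.5,0,0]]]'
```

```text
clock: 37.12
tool_pos: [0.5036, -0.1675, 0.0522]
orientation: [-90.0, -0.0, 84.8]
force: [0.1, 1.1, -2.9]
opening: 0.054
```

In the groove without touching the ridge. The seat is expected at 0.051.

```bash
python3 -m crank '[[[1,0,1,0,0],[1,0,1.5,0,0],[1,0,1.5,0,0]]]'
```

```text
clock: 37.5
tool_pos: [0.5038, -0.1675, 0.0512]
orientation: [-90.0, -0.0, 84.8]
force: [-1.1, 5.1, 3.6]
opening: 0.0537
```

```bash
python3 -m crank '[[[1,0,0.7,0,0],[1,0,1.5,0,0],[1,0,1.5,0,0]]]'
```

```text
clock: 37.88
tool_pos: [0.5039, -0.1675, 0.0512]
orientation: [-90.1, -0.0, 84.9]
force: [-7.3, 8.4, 19.6]
opening: 0.0539
```

```bash
python3 -m crank '[[[1,0,-1.2,0,0],[-1,0,-1.2,0,0],[-1,0,-1.2,0,0],[-1,0,-1.2,0,0],[-1,0,-1.2,0,0],[-1,0,-20,0,0],[-1,0,-60,0,0],[-1,0,-80,-40,0],[-1,0,-80,-60,0],[-1,0,-80,-60,0],[-1,0,-80,-60,0]]]'; python3 - <<'E'
from flat import *
apply(0,14+5.5+3.5+3-80,-60,0)
ctrl.snapshot('wrist'); im=ctrl.snapshot('wrist'); o=ctrl.get_obs(); cv2.imwrite('pics/w26.png',im[:,:,::-1])
im=ctrl.snapshot('scene'); cv2.imwrite('pics/s26.png',im[:,:,::-1]); crop('pics/s26.png','pics/s26z.png',140,200,140,130,5)
print(o['clock'],o['tool_pos'],o['force'],o['opening'])
json.dump({k:list(o[k]) for k in('tool_pos','orientation')},open('w26.json','w'))
ov('pics/w26.png','pics/w26o.png',cam('wrist',o),.5024,-.1655,-5.2,.08,.03,(235,60,170,180),3.3,False)
E
```

```text
clock: 39.25
tool_pos: [0.5623, -0.173, 0.1286]
orientation: [-89.9, -0.0, 84.8]
force: [0.7, -0.6, 0.3]
opening: 0.0877
cmd [ 0.5629 -0.173   0.1292] 84.81
39.35 [ 0.56235148 -0.17307135  0.12898476] [ 0.3482248  -0.37418228 -0.8262001 ] 0.08729128062368417
```

View pics/w26o.png

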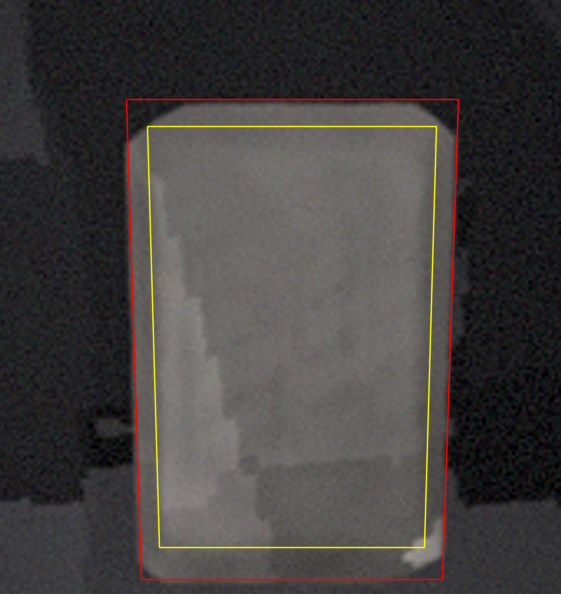

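View pics/s26z.png

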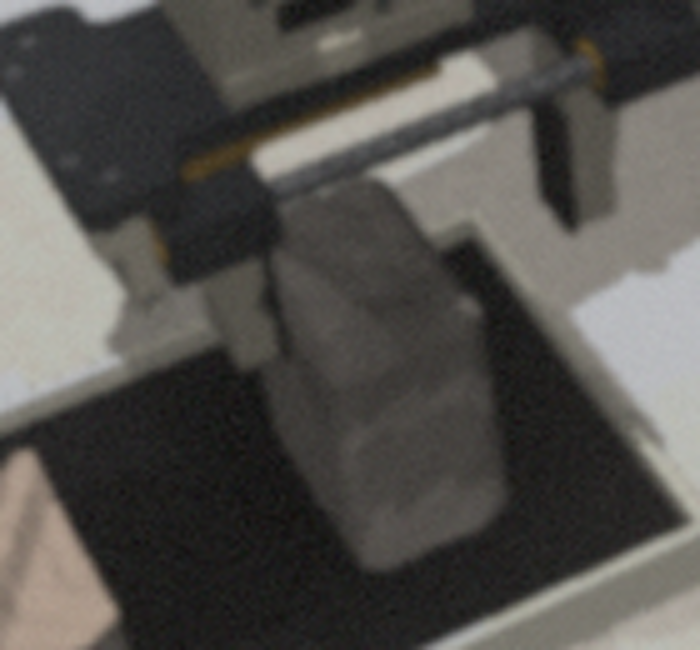

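```bash
python3 - <<'E'
from h import *
plan(.5246,-.1692,.089,84.81)
E
python3 -m crank '[[[1,0,0,38,0],[1,0,5,38,0],[1,0,10,38,0],[1,0,15,38,0],[1,0,20,38,0],[1,0,28,38,0],[1,0,36,38,0],[1,0,39,38,0],[1,0,40,38,0],[1,0,40,38,0]]]'
```

```text
row [ 0.3 40.2 38.5] -0.0
clock: 40.65
tool_pos: [0.5256, -0.1697, 0.0894]
orientation: [-90.0, 0.0, 84.8]
force: [0.3, 0.1, 0.0]
opening: 0.0009
```

```bash
python3 -m crank '[[[1,0,2,0,0],[1,0,4,0,0],[1,0,5.5,0,0],[1,0,5.5,0,0]]]'
```

```text
clock: 41.15
tool_pos: [0.5253, -0.1697, 0.0836]
orientation: [-90.0, 0.0, 84.8]
force: [0.4, 1.0, 0.8]
opening: -0.0001
```

```bash
python3 -m crank '[[[1,0,1,0,0],[1,0,2,0,0],[1,0,2,0,0]]]'
```

```text
clock: 41.52
tool_pos: [0.5256, -0.1697, 0.0829]
orientation: [-90.0, 0.0, 84.9]
force: [-3.3, 1.6, 9.8]
opening: 0.0006
```

```bash
python3 -m crank '[[[1,0,0.7,0,0],[1,0,0.7,0,0],[1,0,0.7,0,0]]]'
```

```text
clock: 41.9
tool_pos: [0.5258, -0.1698, 0.0828]
orientation: [-90.1, 0.0, 84.9]
force: [-4.9, 3.2, 13.6]
opening: 0.0006
```

```bash
python3 -m crank '[[[1,0,0.7,0,0],[1,0,0.7,0,0],[1,0,0.7,0,0]]]'; python3 -m crank '[[[1,0,-10,0,0],[1,0,-60,0,0],[1,0,-100,0,0],[1,0,-100,100,0],[1,0,-100,100,0],[1,0,-100,100,0]]]'; python3 - <<'E'
from h import *
im=ctrl.snapshot('scene'); cv2.imwrite('pics/s27.png',im[:,:,::-1])
im=ctrl.snapshot('top'); cv2.imwrite('pics/t27.png',im[:,:,::-1])
crop('pics/s27.png','pics/s27z.png',70,180,220,220,2.7)
print(ctrl.get_obs()['tool_pos'],ctrl.get_obs()['force'])
E
```

```text
clock: 42.28
tool_pos: [0.5261, -0.1698, 0.0828]
orientation: [-90.1, 0.0, 84.9]
force: [-6.3, 3.4, 19.0]
opening: 0.0002
clock: 43.02
tool_pos: [0.4238, -0.1605, 0.1811]
orientation: [-90.1, -0.0, 84.8]
force: [0.3, -0.2, 0.5]
opening: 0.0005
[ 0.42622517 -0.16068894  0.18101492] [ 0.52575924  0.66345678 -0.36092589]
```

View pics/s27.png

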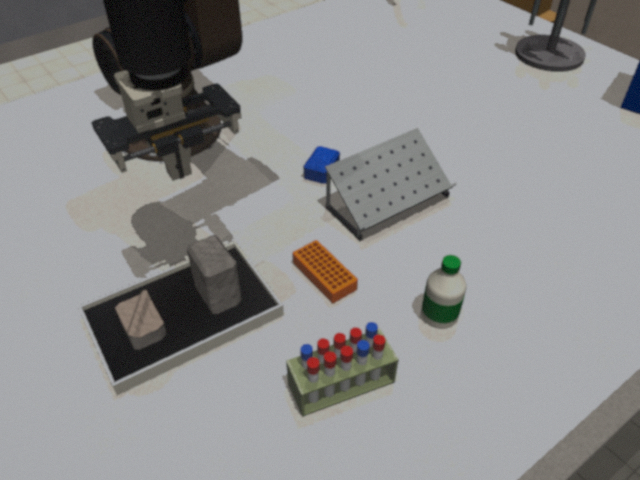

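View pics/s27z.png

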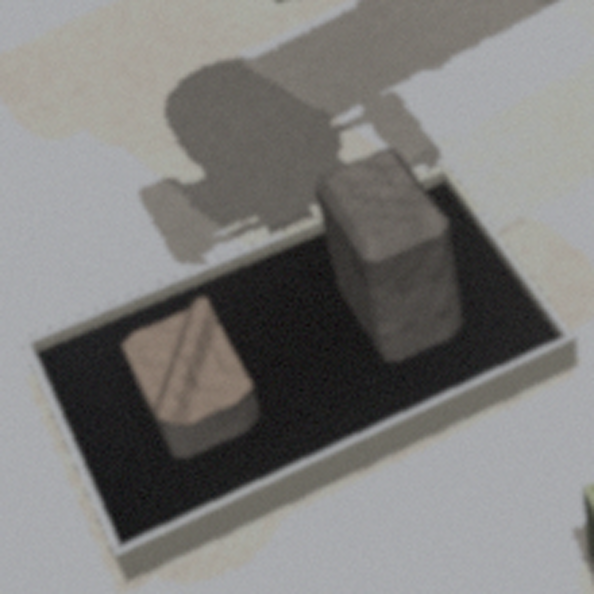

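The picture shows the stack upright and closed at (215,275). The tube rack, orange rack and bottle are where they were in the first picture, and the gripper is clear of everything. I'm handing in.

```bash
python3 - <<'E'
from plant import ctrl
print(ctrl.close_job()); print(ctrl.get_obs()['clock'])
E
```

```text
the job is handed in; nothing more can be done
None
the job is handed in; nothing more can be done
```

The middle piece sits on the left-bay foot and the cap sits on the middle piece, both fully seated. I handed the job in just after 43 s, with the gripper clear of everything. The left foot was the right one: its ridge runs at +35° in both the top and wrist pictures.

**How they were placed:** The tool can only point straight down, so I levelled each piece on free bench first, then gripped it again and lowered it into place.

**Last checks:**
- **Seating:** the middle piece stopped at a tool height of 17.7 mm and the cap at 51.2 mm, both as worked out from the bench grips. The wrist pictures matched the model to about 1 mm.
- **Press tests:** pressing near one end with about 19 N moved the middle piece and the cap by only about 0.1 mm, so neither rocks.
- **Bystanders:** the tube rack, orange rack and bottle look unmoved in the last scene picture.

**What went wrong or disagreed:**
- **First grasp failed:** the real fingertips sit about 35 mm above the reported tool point. One finger landed on top of the middle piece and pushed it sideways and askew on the rack. It stayed on the rack, and I gripped it again with a corrected height and yaw.
- **Top camera:** it disagreed with the wrist camera by several mm in y, so I relied on the wrist camera.

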